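# Put the pliers and the spanner away in the shadow tray

## Robot

A 7-joint arm with a two-finger parallel gripper is mounted at the origin on a cart in front of the work surface, level with it; the furniture and walls round the work are solid. World frame = base frame: x ahead of the robot, y to its left, z up, the work surface at z = 0. Lengths are in mm, angles in rad, forces in N, time in s.
With the tool pointing down it reaches from about 400 to 875 mm from the base axis. Payload 4.4 kg.
Tool frame: the origin (TCP) lies at the very end of the fingers, on their centre line; the grasp point (between the pads) lies ctrl.grip_depth behind it (ctrl.grip_depth is the distance from the TCP to the grasp point, in mm); z points along the fingers, y is the direction in which the jaws open and shut (so a half turn about z gives the same grasp; the last joint's range is limited). The gripper opens to 85 mm and grips with 20 to 120 N. Pads are 22 mm wide; open, the fingers measure 114 mm over their backs; the gripper's body (76 mm by 85 mm) begins 54 mm behind the grasp point. The pads swing forward as they close: fully open they stand 13 mm farther back than shut.
Start: joints at [-1.249, 0.628, 0.038, 1.517, -0.027, 0.996, -0.02], TCP at [245.776, 601.758, 192.713] pointing down, gripper open.
Joint ranges: [-3.06, 3.06], [-0.37, 2.12], [-1.25, 1.32], [0.18, 2.47], [-1.1, 4.24], [0.23, 1.98], [-2.94, 2.94]. Speed limits (rad/s): [2.57, 2.57, 3.14, 3.14, 3.14, 3.14, 3.14].

## Interface

Orientations are given as [roll, pitch, yaw] about the fixed x, y, z axes, in that order (R = Rz(yaw) Ry(pitch) Rx(roll)).
In Python, from cell import ctrl gives the robot as it stands.
- The arm moves only by the tool servo_tool, never from a script. Its argument "commands" is one flat list of numbers, 5 for each row, row after row: the shift along the tool's x, y, z in units of 25 mm (1.0 is 25 mm), then the turn about the tool's z in units of 6 degrees (1.0 is 6 degrees), then the closure, from 0 (fully open) to 1 (shut). In form: [tx, ty, tz, twist, gripper, tx, ty, tz, twist, gripper, ...]. A call has 1 to 10 rows; each row is the pose to reach, as a shift and turn from the pose commanded when the call began, along the tool's axes at that moment; what a row does not reach only later rows make up. A row lasts 1/12 s, in which the tool goes at most 41.7 mm and 7.16 degrees, less where a joint would pass 70% of its speed; a pose out of reach is approached as far as the arm can. A call with a gripper value outside its range is refused whole. The fingers move at their own pace and stop on an object; the grip force is fixed at half the most. Time passes only in rows, so rows that repeat a pose let the fingers close. It gives the time, the measured TCP pose, the force and the opening at its end, in the units of the state.
- ctrl.read_state(): the state, without advancing time (a new reading comes with each control period).
- ctrl.get_image(name): name is "side" or "top"; returns a dict with "img" (480x640x3 uint8, blue, green, red), "K" (3x3 intrinsics, pixels), "T" (4x4, takes a point from camera to world coordinates). Camera axes: x right, y down, z forward; pixel columns grow to the right and rows downward; lengths in mm; the calibration is good to about 2 mm. A picture is of the moment at which its call begins. There is no depth.
- ctrl.finish_job(): hands the job in, once; it reports no verdict.
The state is a dict: "clock": time; "qpos": joint angles; "qd": joint speeds; "tau": joint torques, N m; "eef_pos": TCP position; "tool_rot": TCP orientation; "force": force on the tool from outside, world axes, zero at the start; "torque": the same for the moment, N m; "width": finger opening in mm.
Only numpy, scipy, OpenCV 4.12 (cv2) and the standard library are available. Lean on these libraries where they do the work, as an engineer would, in place of code of your own. Each camera call takes 0.05 s, during which the arm holds its last target.

## Task

Put the pliers and the combination wrench away in the shadow tray, each lying flat and fully down in the pocket cut to its shape. The wrench lies half under the low steel riser: draw it out by its free end, lay it flat on the bare board clear of the riser and let go of it, then take it again by the middle of its shank, so that the fingers can go down into the tray's finger trough. Leave the mallet, the tape measure and the black cap where they are.

Things in the scene. Friction and masses are not known exactly. Their poses are not given: they have to be found in the camera images.
- board: Fixed plywood work board on a frame, set on the tool chest: 320 (x) by 600 (y) by 62 mm high. Origin at the centre of its underside (z = 0); its flat top, on which everything stands, is at z = 62 mm. Its right (-y) end stands close to two tables whose tops are 22 mm higher.
- tray: Fixed shadow tray, dark foam on a grey base, 134 (x) by 208 (y) by 24 mm high. Origin on the board's top under the middle of the finger trough; tray spans x -67 to 67, y -84 to 124 mm, z up. The trough runs right across along x, y -24 to 24 mm, its floor 3 mm above the board. Pockets cross it along y: floors at 10 mm, walls up to 24 mm, about 3 mm play; one way round only.
- wrench_pocket (a point): Where the wrench's origin belongs, on the pocket floor, 10 mm above the board; tray frame (-40, 15, 10) mm. Axes as the tray's: the wrench's y must point along this y. In tray mm, axis x = -40: jaw cavity 34 wide, y 56 to 103.5; neck 17 wide, y 24 to 56 and -45 to -24; ring cavity 28 wide, y -73.5 to -45.
- pliers_pocket (a point): Where the pliers' origin belongs, on the pocket floor, 10 mm above the board; tray frame (23, 28, 10) mm. Axes as the tray's: the pliers' y must point along this y. In tray mm, axis x = 23: handle cavity 72 wide, y 24 to 116; jaw slot 30 wide, y -60 to -24.
- wrench: Steel combination wrench lying flat, 170 mm long, 6 mm thick, about 80 g. Origin at the centre of its underside; z up; y along it: open jaw, 28 mm wide, at y 56 to 85 mm; ring, 22 wide, at -63 to -85; shank 8 to 10 wide, y -50 to 46. At the start its ring and mid shank are under the riser; only some 73 to 83 mm of the open-jaw end stands out of the riser's +y side.
- pliers: Pliers, 168 mm long, 64 mm wide over the two handles, 14 mm thick, 180 g, lying flat on the board. Origin at the centre of the underside; y along the tool: jaws at -y (to y = -84 mm, 22 mm wide), pivot at y = -28 mm (about 24 mm wide there, a good place to take it), handles at +y (to y = 84 mm); z up.
- riser: Fixed low riser (bridge) of dark bent steel, 90 mm (its x) by 95 mm (its y), 40 mm high, walls 4 mm; clear height under it 36 mm, open at its +y and -y sides. Origin on the board below its centre; its +y side (edge at y = 47.5 mm) faces the open board, z up.
- mallet: Bystander: rubber-footed lapper standing upright with a wooden handle, foot 72 mm across and 43 mm high, handle 30 mm thick, 184 mm high in all. Origin at the centre of its underside. Must stay where it stands.
- tape_rule: Bystander: tape measure lying flat, 73 x 123 x 37 mm (x, y, z). Origin at the centre of its underside. Must stay where it lies.
- cap: Bystander: black oil-filter cap wrench, 74 mm across, 22 mm high, lying on top of the riser. Origin at the centre of its underside. Must stay there.

How it is judged:
By the outcome, as a careful person would: the job done as asked, in the order asked, and still so for the second after the job is handed in, with the robot touching nothing.
It also fails if it takes over 64 s, if anything falls off the work surface, if the arm or the gripper's body presses on something with over 40 N, if the wrist force passes 120 N, or if a joint passes its speed limit or range.

## Working session

There is one attempt and no reset: what is moved stays moved. The work goes in short steps, Python scripts to look and compute and a tool call to move; the robot and the scene stay as the last step left them, time stands still between calls to the robot, and variables do not carry over. Pictures are saved under pics/ and viewed, and the job is handed in when it is done.

Besides the shell and the picture viewer there is one more tool, called after "Emit:" in YAML: its name, and indented under it one key for each argument. servo_tool: Moves the arm, as the interface text tells. Its arguments: {"type":"object","properties":{"commands":{"type":"array","items":{"type":"number"}}},"required":["commands"]}

```bash
ls; mkdir -p pics
python3 - <<'E'
from cell import ctrl
import cv2
s=ctrl.read_state()
for k,v in s.items(): print(k,v)
print(ctrl.grip_depth)
for n in("side","top"):
    d=ctrl.get_image(n); cv2.imwrite(f"pics/{n}0.png",d["img"]); print(n,d["K"],d["T"])
E
```

```text
pics
clock 0.0
qpos [-1.24882425  0.62933705  0.03845185  1.51837071 -0.02700485  0.99628906
 -0.02002808]
qd [ 0.00043506 -0.00019668 -0.0004227  -0.00142621 -0.00199161  0.00220779
  0.00082128]
tau [ 1.46553855e-03 -5.63408482e+01  1.22683804e+00 -1.93445528e+01
  1.11808564e-02  1.03093174e-02 -1.41001843e-05]
eef_pos [245.49768274 601.10514012 191.79435126]
tool_rot [-3.13970694e+00  2.62646921e-05  2.75378182e+00]
force [ 0.2662485  -0.73680002 -0.76971981]
torque [ 0.01458528 -0.05494233  0.00922449]
width 85.62195764241056
18.700000000000003
side [[579.36398772   0.         313.42363191]
 [  0.         579.36398772 235.70052122]
 [  0.           0.           1.        ]] [[ 9.91498468e-01 -9.05836102e-02  9.34098329e-02  3.92345920e+02]
 [-1.28126282e-01 -5.54540715e-01  8.22233696e-01 -1.09579111e+03]
 [-2.26813410e-02 -8.27211705e-01 -5.61432411e-01  7.83635441e+02]
 [ 0.00000000e+00  0.00000000e+00  0.00000000e+00  1.00000000e+00]]
top [[552.8983373    0.         320.6423146 ]
 [  0.         552.8983373  241.41741547]
 [  0.           0.           1.        ]] [[ 1.07309459e-02 -9.85506157e-01  1.69299913e-01  3.53860348e+02]
 [-9.99704985e-01 -6.88409696e-03  2.32927477e-02 -1.09842073e+02]
 [-2.17896693e-02 -1.69499920e-01 -9.85289291e-01  1.11541752e+03]
 [ 0.00000000e+00  0.00000000e+00  0.00000000e+00  1.00000000e+00]]
```

View pics/top0.png

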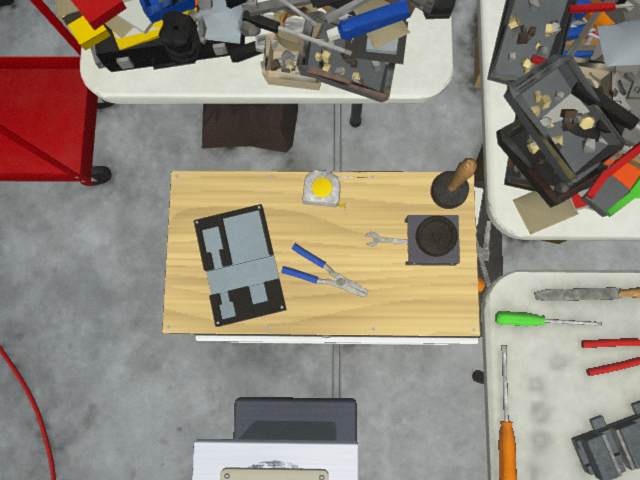

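View pics/side0.png

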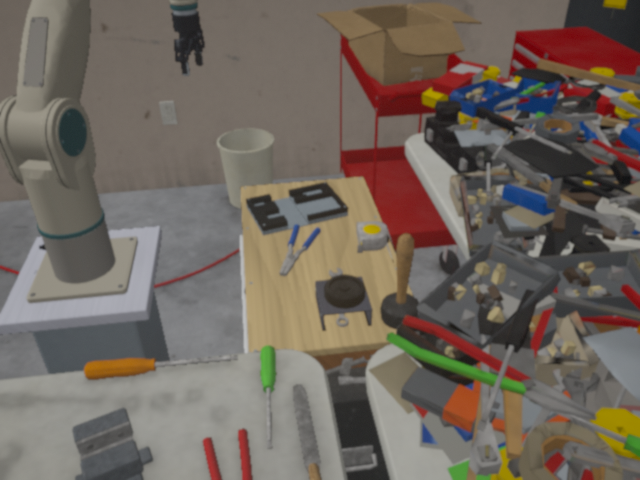

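The top view shows the tray on the left (about 240,265), the pliers with blue handles and jaws toward (365,293), and the wrench's jaw at (368,240) coming out of the riser at (433,240). The tape is at (322,187) and the mallet at (452,188). I'll zoom in to measure.

```bash
cat > h.py <<'E'
import numpy as np, cv2
from cell import ctrl
def ray(d,uv,z):
    uv=np.atleast_2d(np.array(uv,float)); K,T=d["K"],d["T"]
    r=np.c_[(uv[:,0]-K[0,2])/K[0,0],(uv[:,1]-K[1,2])/K[1,1],np.ones(len(uv))]@T[:3,:3].T
    o=T[:3,3]; return o+r*((z-o[2])/r[:,2])[:,None]
def proj(d,P):
    P=np.atleast_2d(np.array(P,float)); c=(P-d["T"][:3,3])@d["T"][:3,:3]
    return np.c_[c[:,0]/c[:,2]*d["K"][0,0]+d["K"][0,2],c[:,1]/c[:,2]*d["K"][1,1]+d["K"][1,2]]
def crop(d,x0,y0,x1,y1,f,name):
    im=cv2.resize(d["img"][y0:y1,x0:x1],None,fx=f,fy=f,interpolation=cv2.INTER_CUBIC)
    for x in range((x0//10+1)*10,x1,10):
        cv2.line(im,(int((x-x0)*f),0),(int((x-x0)*f),8),(0,0,255),1)
        if x%20==0: cv2.putText(im,str(x),(int((x-x0)*f)-10,20),0,.4,(0,0,255),1)
    for y in range((y0//10+1)*10,y1,10):
        cv2.line(im,(0,int((y-y0)*f)),(8,int((y-y0)*f)),(0,0,255),1)
        if y%20==0: cv2.putText(im,str(y),(10,int((y-y0)*f)+4),0,.4,(0,0,255),1)
    cv2.imwrite("pics/"+name,im)
E
python3 - <<'E'
from h import *
d=ctrl.get_image("top")
crop(d,180,195,300,335,4.2,"tray0.png")
crop(d,270,215,470,315,4,"tools0.png")
print(ray(d,[(171,171),(477,171),(163,333),(479,336)],62).round(1))
E
```

```text
[[ 674.9  214.3   62. ]
 [ 677.4 -390.7   62. ]
 [ 357.   211.5   62. ]
 [ 357.8 -382.6   62. ]]
```

View pics/tray0.png

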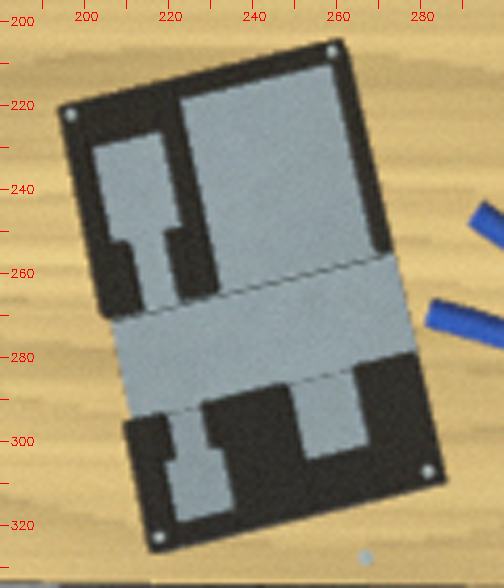

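View pics/tools0.png

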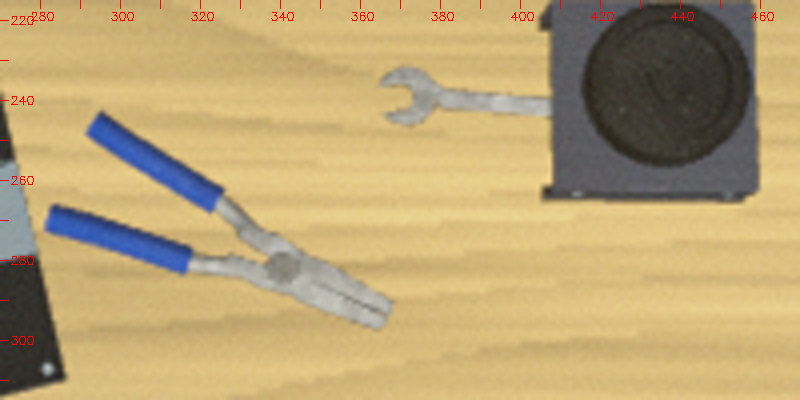

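```bash
cat > meas.py <<'E'
from h import *
from scipy.optimize import least_squares
d=ctrl.get_image("top"); im=d["img"]; hsv=cv2.cvtColor(im,cv2.COLOR_BGR2HSV)
U,V=np.meshgrid(np.arange(640),np.arange(480))
# tray: pixels not wood
m=((hsv[...,2]<90)|((hsv[...,0]>85)&(hsv[...,1]<60)))&(U>188)&(U<292)&(V>200)&(V<328)
m=cv2.morphologyEx(m.astype(np.uint8),cv2.MORPH_OPEN,np.ones((3,3)))
n,l,st,_=cv2.connectedComponentsWithStats(m); k=1+st[1:,4].argmax()
c=max(cv2.findContours((l==k).astype(np.uint8),cv2.RETR_EXTERNAL,cv2.CHAIN_APPROX_NONE)[0],key=cv2.contourArea)[:,0]
P86=ray(d,c,86)[:,:2];P62=ray(d,c,62)[:,:2]
def loc(P,p): 
    R=np.array([[np.cos(p[2]),-np.sin(p[2])],[np.sin(p[2]),np.cos(p[2])]]); return (P-p[:2])@R
def res(p):
    a=loc(P86,p);b=loc(P62,p); ok=(abs(a[:,1]-0)>28)  # skip trough ends
    # sides: left x=-67 z86, right x=67 z62, far y=124 z86, near y=-84 z86
    D=np.c_[-67-a[:,0],b[:,0]-67,a[:,1]-124,-84-a[:,1]]
    r=D[np.arange(len(D)),abs(D).argmin(1)]; return np.where(ok,r,0)
p=least_squares(res,[460,95,np.radians(-78)],loss="soft_l1",f_scale=1.5).x
print("tray",p[:2].round(1),np.degrees(p[2]).round(2),"rms",np.sqrt((res(p)**2).mean()).round(2), "minrect", [np.round(q,1) for q in cv2.minAreaRect(P86.astype(np.float32))])
np.save("tray.npy",p)
R=np.array([[np.cos(p[2]),-np.sin(p[2])],[np.sin(p[2]),np.cos(p[2])]])
def w(x,y,z): return np.r_[p[:2]+R@[x,y],62+z]
o=cv2.resize(im[195:335,180:300],None,fx=4.2,fy=4.2,interpolation=cv2.INTER_CUBIC)
def poly(pts,z,col):
    q=(proj(d,[w(x,y,z) for x,y in pts])+.5-[180,195])*4.2
    cv2.polylines(o,[q.round().astype(int)],True,col,1)
def box(x0,x1,y0,y1): return [(x0,y0),(x1,y0),(x1,y1),(x0,y1)]
poly(box(-67,67,-84,124),24,(0,0,255)); 
for b in [box(-57,-23,56,103.5),box(-48.5,-31.5,24,56),box(-48.5,-31.5,-45,-24),box(-54,-26,-73.5,-45),box(-13,59,24,116),box(8,38,-60,-24)]: poly(b,24,(0,255,0))
cv2.imwrite("pics/trayfit.png",o)
print("wrench pocket",w(-40,15,10).round(1),"mid",w(-40,0,10).round(1),"pliers",w(23,28,10).round(1),"piv",w(23,0,10).round(1))
E
python3 meas.py
python3 - <<'E'
from h import *
d=ctrl.get_image("top"); im=d["img"]; hsv=cv2.cvtColor(im,cv2.COLOR_BGR2HSV)
U,V=np.meshgrid(np.arange(640),np.arange(480))
m=((hsv[...,1]<60)|(hsv[...,0]>85))&(U>270+18)&(U<404)&(V>225)&(V<305)
m2=((hsv[...,1]<60)|(hsv[...,0]>85))&(U>280)&(U<404)&(V>225)&(V<305)
n,l,st,ce=cv2.connectedComponentsWithStats(m2.astype(np.uint8))
for i in range(1,n):
    if st[i,4]>60:
        c=max(cv2.findContours((l==i).astype(np.uint8),cv2.RETR_EXTERNAL,cv2.CHAIN_APPROX_NONE)[0],key=cv2.contourArea)[:,0].astype(float)
        for z in(65,68,69,76):
            r=cv2.minAreaRect(ray(d,c,z)[:,:2].astype(np.float32)); print(i,st[i],z,[np.round(q,1) for q in r])
E
```

```text
tray [467.1  63.8] -75.62 rms 2.29 minrect [array([486.7,  67.9]), array([207.4, 133.5]), np.float64(14.2)]
wrench pocket [471.7 106.3  72. ] mid [457.2 102.6  72. ] pliers [499.9  48.5  72. ] piv [472.8  41.5  72. ]
1 [365 232  39  14 224] 65 [array([ 540.9, -206.9]), array([25.4, 72.9]), np.float64(0.4)]
1 [365 232  39  14 224] 68 [array([ 540.4, -206.7]), array([25.4, 72.7]), np.float64(0.4)]
1 [365 232  39  14 224] 69 [array([ 540.2, -206.6]), array([25.3, 72.6]), np.float64(0.4)]
1 [365 232  39  14 224] 76 [array([ 539. , -205.9]), array([25.2, 72.2]), np.float64(0.4)]
2 [ 281  243   87   54 1076] 65 [array([470.7, -97.1]), array([168.2,  62.2]), np.float64(66.8)]
2 [ 281  243   87   54 1076] 68 [array([470.4, -97.1]), array([167.7,  62.1]), np.float64(66.8)]
2 [ 281  243   87   54 1076] 69 [array([470.3, -97.1]), array([167.6,  62. ]), np.float64(66.8)]
2 [ 281  243   87   54 1076] 76 [array([469.5, -97.2]), array([166.5,  61.6]), np.float64(66.8)]
```

View pics/trayfit.png

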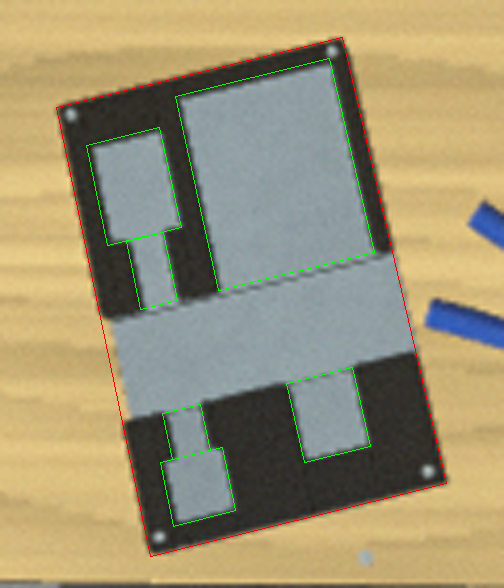

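```bash
cat > fit2.py <<'E'
from h import *
from scipy.optimize import least_squares
d=ctrl.get_image("top"); im=d["img"]
f=6; x0,y0,x1,y1=180,195,300,335
g=cv2.cvtColor(im,cv2.COLOR_BGR2GRAY)
big=cv2.resize(im[y0:y1,x0:x1],None,fx=f,fy=f,interpolation=cv2.INTER_CUBIC)
hsv=cv2.cvtColor(big,cv2.COLOR_BGR2HSV); gb=cv2.cvtColor(big,cv2.COLOR_BGR2GRAY)
m=(gb>100)&(hsv[...,1]<90)&(hsv[...,0]>60)
m=cv2.morphologyEx(m.astype(np.uint8),cv2.MORPH_OPEN,np.ones((7,7)))
cs=[c[:,0] for c in cv2.findContours(m,cv2.RETR_EXTERNAL,cv2.CHAIN_APPROX_NONE)[0] if cv2.contourArea(c)>500]
c=np.vstack(cs); uv=(c+.5)/f-.5+[x0,y0]
P={z:ray(d,uv,z)[:,:2] for z in(86,72)}
# edges: (axis, value, lo, hi, z)
B=[(-57,-23,56,103.5),(-54,-26,-73.5,-45),(-13,59,24,116),(8,38,-60,-24)]
E=[]
for a,b,lo,hi in B:
    E+=[(0,a,lo,hi,72),(0,b,lo,hi,86)]
E+=[(0,-48.5,24,56,72),(0,-31.5,24,56,86),(0,-48.5,-45,-24,72),(0,-31.5,-45,-24,86)]
E+=[(1,103.5,-57,-23,72),(1,116,-13,59,72),(1,-73.5,-54,-26,86),(1,-60,8,38,86),(1,56,-57,-48.5,86),(1,56,-31.5,-23,86),(1,-45,-54,-48.5,72),(1,-45,-31.5,-26,72)]
def loc(P,p):
    R=np.array([[np.cos(p[2]),-np.sin(p[2])],[np.sin(p[2]),np.cos(p[2])]]); return (P-p[:2])@R
def assign(p,lim):
    A=[]
    for ax,v,lo,hi,z in E:
        q=loc(P[z],p); mg=4 if hi-lo>20 else 2
        s=(abs(q[:,ax]-v)<lim)&(q[:,1-ax]>lo+mg)&(q[:,1-ax]<hi-mg); A.append(np.where(s)[0])
    return A
def res(p,A): return np.concatenate([loc(P[e[4]][a],p)[:,e[0]]-e[1] for e,a in zip(E,A)])
p=np.load("tray.npy")
for lim in(6,5,4,3): 
    A=assign(p,lim); p=least_squares(res,p,args=(A,),loss="soft_l1",f_scale=.7).x
print(p[:2].round(2),np.degrees(p[2]).round(2),np.sqrt((res(p,A)**2).mean()).round(2))
for e,a in zip(E,A):
    if len(a): r=loc(P[e[4]][a],p)[:,e[0]]-e[1]; print(e,len(a),r.mean().round(2))
np.save("tray.npy",p)
R=np.array([[np.cos(p[2]),-np.sin(p[2])],[np.sin(p[2]),np.cos(p[2])]])
print("wmid",(p[:2]+R@[-40,0]).round(1),"worig",(p[:2]+R@[-40,15]).round(1),"ppiv",(p[:2]+R@[23,0]).round(1),"porig",(p[:2]+R@[23,28]).round(1),"yaw tray y",np.degrees(p[2])+90)
E
python3 fit2.py
```

```text
[467.87  64.14] -75.73 0.26
(0, -57, 56, 103.5, 72) 118 -0.03
(0, -23, 56, 103.5, 86) 120 0.0
(0, -54, -73.5, -45, 72) 64 0.07
(0, -26, -73.5, -45, 86) 65 -0.04
(0, -13, 24, 116, 72) 251 0.0
(0, 59, 24, 116, 86) 254 -0.03
(0, 8, -60, -24, 72) 87 -0.01
(0, 38, -60, -24, 86) 88 -0.03
(0, -48.5, 24, 56, 72) 73 -0.1
(0, -31.5, 24, 56, 86) 74 0.15
(0, -48.5, -45, -24, 72) 41 0.19
(0, -31.5, -45, -24, 86) 41 -0.01
(1, 103.5, -57, -23, 72) 79 0.06
(1, 116, -13, 59, 72) 193 0.01
(1, -73.5, -54, -26, 86) 63 0.01
(1, -60, 8, 38, 86) 69 -0.08
(1, 56, -57, -48.5, 86) 16 0.73
(1, 56, -31.5, -23, 86) 14 -0.09
(1, -45, -54, -48.5, 72) 5 -0.12
(1, -45, -31.5, -26, 72) 9 -1.48
wmid [458.  102.9] worig [472.5 106.6] ppiv [473.5  41.9] porig [500.7  48.8] yaw tray y 14.271802073347388
```

```bash
cat > tools.py <<'E'
from h import *
d=ctrl.get_image("top"); im=d["img"]
def masks(x0,y0,x1,y1,f=6):
    big=cv2.resize(im[y0:y1,x0:x1],None,fx=f,fy=f,interpolation=cv2.INTER_CUBIC)
    hsv=cv2.cvtColor(big,cv2.COLOR_BGR2HSV)
    m=((hsv[...,1]<62)|(hsv[...,0]>80)).astype(np.uint8)
    m=cv2.morphologyEx(m,cv2.MORPH_OPEN,np.ones((5,5)))
    n,l,st,_=cv2.connectedComponentsWithStats(m); k=1+st[1:,4].argmax()
    v,u=np.nonzero(l==k); return np.c_[u+.5,v+.5]/f-.5+[x0,y0], hsv
uv,_=masks(280,238,372,302)
P=ray(d,uv,69)[:,:2]; 
r=cv2.minAreaRect(P.astype(np.float32)); print("pliers rect",[np.round(q,1) for q in r])
a=np.radians(r[2] if r[1][0]>r[1][1] else r[2]+90); 
for it in range(4):
    R=np.array([[np.cos(a),-np.sin(a)],[np.sin(a),np.cos(a)]]); L=(P-r[0])@R
    # symmetric axis: midpoints of extents by slice
    xs=np.arange(L[:,0].min()+8,L[:,0].max()-8,4); mid=[]
    for x in xs:
        s=L[abs(L[:,0]-x)<2]; mid.append((s[:,1].min()+s[:,1].max())/2)
    k,b=np.polyfit(xs,mid,1); 
    if it==0: print(np.round(np.c_[xs,mid],1)[::4].tolist())
    a+=np.arctan(k)
R=np.array([[np.cos(a),-np.sin(a)],[np.sin(a),np.cos(a)]]); L=(P-r[0])@R
lo,hi=L[:,0].min(),L[:,0].max(); c=r[0]+R@[(lo+hi)/2,b]
print("pliers origin",c.round(1),"y dir deg",np.degrees(a).round(1),"len",(hi-lo).round(1),"pivot",(c-28*R[:,0]).round(1), "pivot from eye", ray(d,[(340.5,281.3)],76)[0].round(1))
uv,hsv=masks(360,225,407,255)
P=ray(d,uv,66)[:,:2]
y=P[:,1]; print("wrench y range",y.min().round(1),y.max().round(1),"riser edge approx")
ys=np.arange(y.min()+3,y.max(),4); 
for q in ys:
    s=P[abs(y-q)<1.5]; print(q.round(1),((s[:,0].min()+s[:,0].max())/2).round(1),np.ptp(s[:,0]).round(1))
E
python3 tools.py
```

```text
pliers rect [array([469.7, -97. ]), array([168.4,  63.8]), np.float64(66.4)]
[[-76.2, 2.1], [-60.2, 1.8], [-44.2, 1.5], [-28.2, 1.1], [-12.2, 1.3], [3.8, 1.0], [19.8, 1.0], [35.8, 0.7], [51.8, 0.5], [67.8, 0.2]]
pliers origin [468.7 -96.4] y dir deg 65.7 len 168.6 pivot [ 457.2 -121.9] pivot from eye [ 456.5 -123.5   76. ]
wrench y range -249.8 -170.2 riser edge approx
-246.8 535.6 8.5
-242.8 535.9 8.5
-238.8 536.2 8.5
-234.8 536.5 8.5
-230.8 537.0 8.1
-226.8 537.4 8.5
-222.8 537.6 8.8
-218.8 537.7 8.5
-214.8 538.2 8.8
-210.8 538.3 8.5
-206.8 538.9 8.5
-202.8 539.2 9.1
-198.8 540.3 10.7
-194.8 541.0 16.6
-190.8 540.6 23.8
-186.8 540.6 27.0
-182.8 540.6 27.7
-178.8 540.7 27.4
-174.8 540.2 24.4
-170.8 547.3 4.3
```

```bash
cat > go.py <<'E'
import sys
from h import *
# usage go.py x y z yawdeg ; prints tool-axis shift in units
s=ctrl.read_state()
from scipy.spatial.transform import Rotation as Ro
R=Ro.from_euler("xyz",s["tool_rot"]).as_matrix()
print("t",round(s["clock"],2),"pos",s["eef_pos"].round(1),"rpy",np.degrees(s["tool_rot"]).round(2),"F",s["force"].round(1),"w",round(s["width"],1),"q",s["qpos"].round(2))
a=[float(v) for v in sys.argv[1:]]
while a:
    x,y,z,yaw=a[:4]; a=a[4:]
    cy=np.degrees(np.arctan2(R[1,0],R[0,0])); dy=(yaw-cy+180)%360-180
    print((R.T@(np.array([x,y,z])-s["eef_pos"])/25).round(3),"twist",round(-dy/6,3))
E
python3 go.py 450 300 192 112 457.2 -121.9 180 65.7
```

```text
t 0.35 pos [245.7 601.6 192.5] rpy [-179.98    0.    157.78] F [0.3 0.3 0.3] w 85.3 q [-1.25  0.63  0.04  1.52 -0.03  1.   -0.02]
[-12.126  -8.078   0.024] twist 7.63
[-18.775 -23.592   0.511] twist 15.347
```

Emit:
servo_tool:
  commands: [-1, -0.7, 0, 0.6, 0, -2.4, -1.6, 0, 1.5, 0, -3.7, -2.5, 0, 2.5, 0, -5, -3.4, 0, 3.4, 0, -6.2, -4.2, 0, 4.2, 0, -7.4, -5, 0, 5, 0, -8.6, -5.8, 0, 5.8, 0, -9.8, -6.6, 0, 6.6, 0, -11, -7.4, 0, 7.4, 0, -12.1, -8.1, 0, 7.6, 0]

```text
clock: 1.18
eef_pos: [450.2, 297.7, 192.9]
tool_rot: [3.141, 0.0, 1.953]
force: [-0.3, -0.0, 0.4]
width: 85.6
```

```bash
python3 go.py 457.2 -121.9 180 65.7
```

```text
t 1.18 pos [450.2 297.7 192.9] rpy [1.7998e+02 2.0000e-02 1.1192e+02] F [-0.3 -0.   0.4] w 85.6 q [-0.82  0.48  0.27  1.83 -0.16  0.85 -0.09]
[-15.676  -6.008   0.522] twist 7.703
```

Emit:
servo_tool:
  commands: [-1.6, -0.6, 0, 0.8, 0, -3.2, -1.2, 0, 1.6, 0, -4.8, -1.8, 0, 2.4, 0, -6.4, -2.4, 0, 3.2, 0, -8, -3, 0, 4, 0, -9.6, -3.7, 0, 4.8, 0, -11.2, -4.3, 0, 5.6, 0, -12.8, -4.9, 0, 6.4, 0, -14.4, -5.5, 0.2, 7.2, 0, -15.7, -6, 0.5, 7.7, 0]

```text
clock: 2.02
eef_pos: [459.0, -117.8, 181.8]
tool_rot: [3.139, -0.001, 1.148]
force: [0.9, 1.1, 0.3]
width: 85.8
```

```bash
python3 go.py 457.2 -121.9 100 65.7;  python3 - <<'E'
from h import *
d=ctrl.get_image("top"); crop(d,260,200,420,320,5,"a1.png")
s=ctrl.read_state(); print(proj(d,[s["eef_pos"]]))
E
```

```text
t 2.02 pos [ 459.  -117.8  181.8] rpy [ 1.7986e+02 -5.0000e-02  6.5780e+01] F [0.9 1.1 0.3] w 85.8 q [-0.18  0.44  0.52  2.02 -0.31  0.76  0.1 ]
[-0.182 -0.008  3.272] twist 0.013
[[344.22383125 274.41717436]]
```

View pics/a1.png

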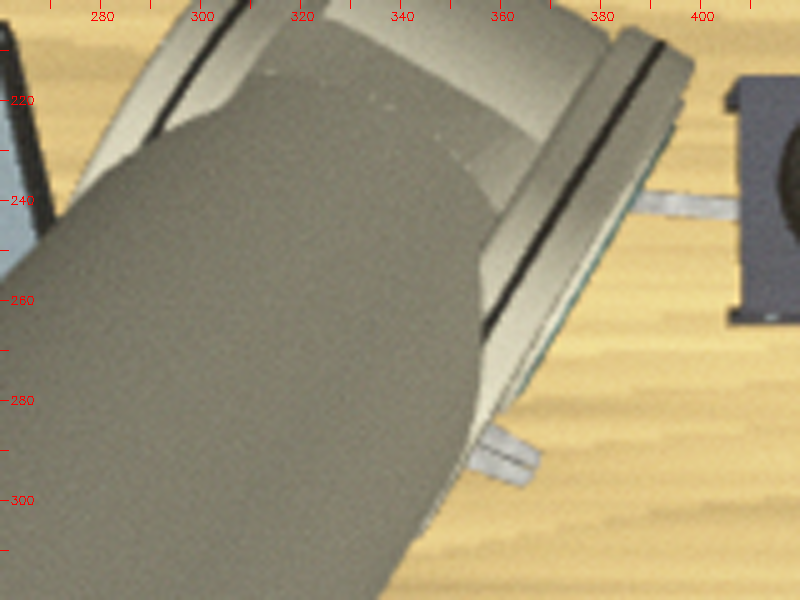

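Emit:
servo_tool:
  commands: [-0.05, 0, 1, 0, 0, -0.1, 0, 2, 0, 0, -0.15, 0, 3, 0, 0, -0.18, 0, 3.3, 0, 0, -0.18, 0, 3.3, 0, 0]

```text
clock: 2.48
eef_pos: [455.1, -119.4, 97.2]
tool_rot: [-3.138, 0.001, 1.151]
force: [-0.7, 0.7, 0.7]
width: 85.0
```

```bash
python3 go.py 457.2 -121.9 64 65.7;  python3 - <<'E'
from h import *
d=ctrl.get_image("side"); crop(d,210,170,370,290,5,"a2.png")
s=ctrl.read_state(); print(proj(d,[s["eef_pos"],[457.2,-121.9,70]]))
E
```

```text
t 2.48 pos [ 455.1 -119.4   97.2] rpy [-1.7978e+02  5.0000e-02  6.5970e+01] F [-0.7  0.7  0.7] w 85.0 q [-0.08  0.57  0.41  2.1  -0.42  0.55  0.21]
[-0.055  0.121  1.326] twist 0.045
[[291.02147749 245.31899508]
 [292.17175871 256.99964649]]
```

View pics/a2.png

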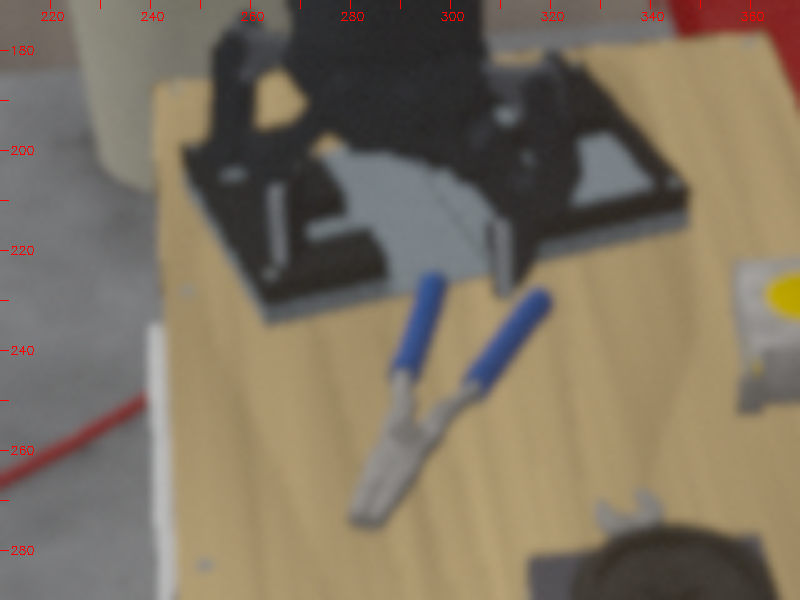

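```bash
python3 - <<'E'
from h import *
d=ctrl.get_image("side")
for z in(97,110,120,130,140): print(z,proj(d,[[455.1+39,-119.4-17.5,z],[455.1-39,-119.4+17.5,z]]).round(1).tolist())
E
python3 go.py 457.2 -121.9 64 65.7
```

```text
97 [[310.3, 248.9], [271.0, 242.8]]
110 [[310.1, 243.7], [270.6, 237.6]]
120 [[310.0, 239.7], [270.3, 233.6]]
130 [[309.9, 235.6], [270.0, 229.5]]
140 [[309.7, 231.4], [269.7, 225.5]]
t 2.58 pos [ 457.1 -119.9   99.2] rpy [ 1.7997e+02 -1.0000e-02  6.5990e+01] F [ 0.8 -0.1 -0.2] w 85.4 q [-0.09  0.56  0.41  2.1  -0.42  0.55  0.21]
[-0.073  0.037  1.406] twist 0.048
```

```bash
python3 - <<'E'
from h import *
d=ctrl.get_image("side"); crop(d,210,170,370,290,5,"a3.png")
E
python3 go.py 457.2 -121.9 64 65.7
```

```text
t 2.63 pos [ 457.6 -120.    99.6] rpy [ 1.7989e+02 -2.0000e-02  6.6000e+01] F [ 0.2 -0.   1.4] w 85.3 q [-0.09  0.56  0.41  2.1  -0.42  0.55  0.21]
[-0.077  0.015  1.424] twist 0.049
```

View pics/a3.png

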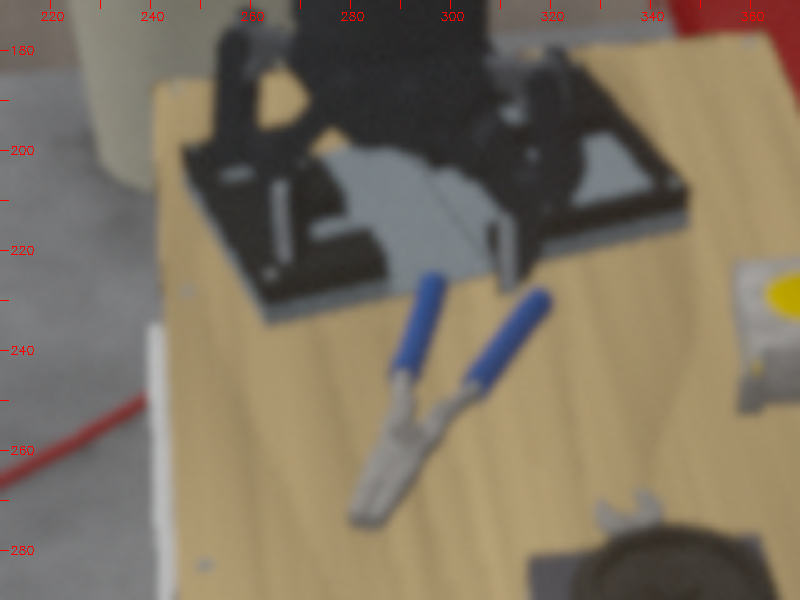

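Emit:
servo_tool:
  commands: [0, 0, 0, 0, 1, 0, 0, 0, 0, 1, 0, 0, 0, 0, 1, 0, 0, 0, 0, 1, 0, 0, 0, 0, 1, 0, 0, 0, 0, 1, 0, 0, 0, 0, 1]

```text
clock: 3.22
eef_pos: [456.6, -119.8, 98.6]
tool_rot: [3.142, -0.0, 1.152]
force: [-0.0, 0.9, 0.8]
width: 1.0
```

```bash
python3 - <<'E'
from h import *
d=ctrl.get_image("side"); crop(d,210,170,370,290,5,"a4.png")
s=ctrl.read_state()
for z in (0,13,26,40): print(proj(d,[s["eef_pos"]+[0,0,z]]))
E
python3 go.py 457.2 -121.9 64 65.7
```

```text
[[291.16913131 245.27417337]]
[[290.88808856 240.07892318]]
[[290.6035647  234.81932251]]
[[290.29318663 229.08179064]]
t 3.27 pos [ 456.6 -119.9   98.5] rpy [-180.      0.     65.98] F [ 0.3  0.5 -0.8] w -0.1 q [-0.09  0.56  0.41  2.1  -0.42  0.55  0.21]
[-0.064  0.056  1.381] twist 0.046
```

View pics/a4.png

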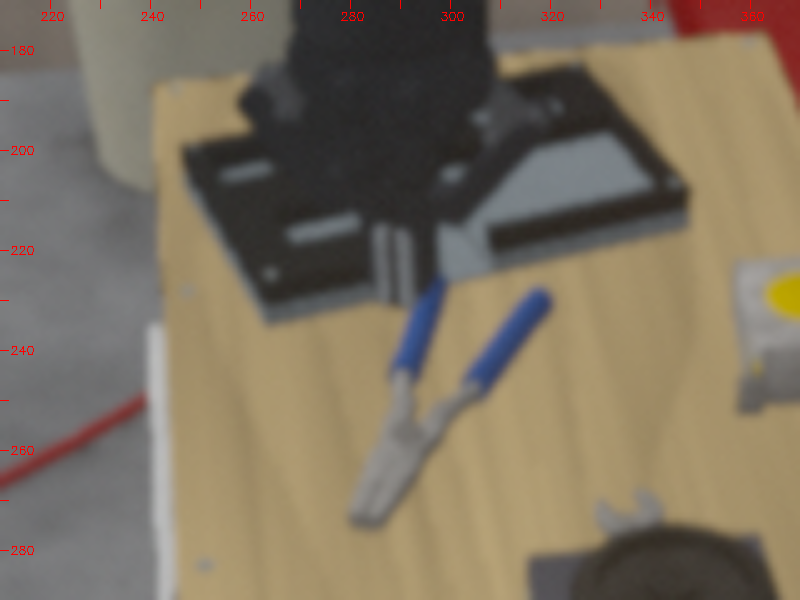

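Run:
```python
from h import *
d=ctrl.get_image("side")
im=cv2.imread("pics/side0.png"); 
print(proj(d,[[245.8,601.8,192.7],[245.8,601.8,205.7],[245.8,601.8,229]]).round(1))
for dy in(0,20,40,60): print(dy,proj(d,[[456.6,-119.9+dy,98.5]]).round(1))
# board corners in side view
print(proj(d,[[675,214,62],[357,211,62],[677,-390,62],[358,-383,62]]).round(1))
o=cv2.resize(im[0:120,130:250],None,fx=5,fy=5); cv2.imwrite("pics/s0c.png",o)
```

```text
[[195.3  87.2]
 [194.7  82.9]
 [193.6  75.1]]
0 [[291.2 245.3]]
20 [[290.3 239.9]]
40 [[289.4 234.6]]
60 [[288.5 229.4]]
[[362.9 176.2]
 [240.4 186.8]
 [432.6 338.6]
 [249.5 355.8]]
```

View pics/s0c.png

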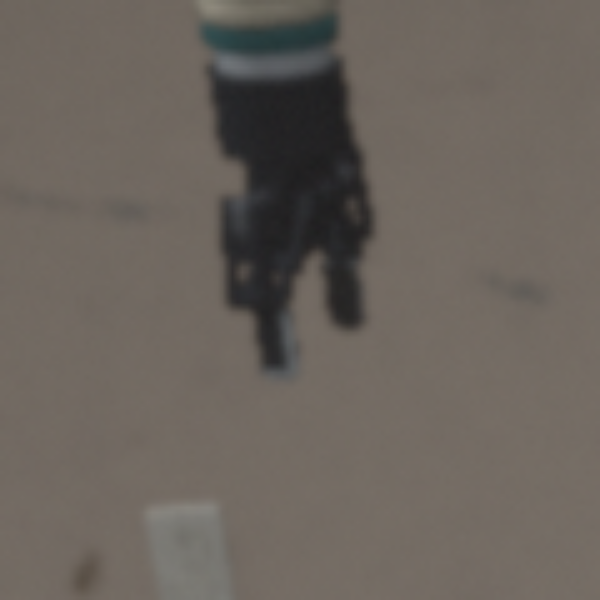

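Emit:
servo_tool:
  commands: [-0.03, 0, 0.3, 0, 0, -0.06, 0.05, 0.7, 0, 0, -0.06, 0.05, 1.1, 0, 0, -0.06, 0.05, 1.3, 0, 0, -0.06, 0.05, 1.3, 0, 0, -0.06, 0.05, 1.3, 0, 0, -0.06, 0.05, 1.3, 0, 0]

```text
clock: 3.9
eef_pos: [457.1, -121.9, 66.0]
tool_rot: [-3.142, 0.0, 1.151]
force: [0.2, -0.0, -0.1]
width: 83.2
```

```bash
python3 - <<'E'
from h import *
d=ctrl.get_image("side"); crop(d,210,170,370,290,5,"a5.png")
s=ctrl.read_state()
for z in (0,13,26,40,50): print(z,proj(d,[s["eef_pos"]+[39,-17.5,z],s["eef_pos"]+[-39,17.5,z]]).tolist())
E
python3 go.py 457.2 -121.9 64 65.7
```

```text
0 [[311.88853886855895, 261.6438300480058], [273.0720511958596, 255.32708595011965]]
13 [[311.73577477226956, 256.5741912677349], [272.6884527188743, 250.3092603631479]]
26 [[311.5811277660604, 251.44206612201143], [272.3002104324258, 245.2306894204372]]
40 [[311.41243889999936, 245.84394694377983], [271.87681262349327, 239.6922514792181]]
50 [[311.29056017991735, 241.79927217512983], [271.57096789768326, 235.69151742294423]]
t 3.95 pos [ 457.3 -121.9   66.2] rpy [179.98  -0.    65.97] F [ 0.2  1.1 -0.8] w 85.3 q [-0.04  0.62  0.36  2.12 -0.46  0.47  0.25]
[-0.003 -0.004  0.088] twist 0.045
```

View pics/a5.png

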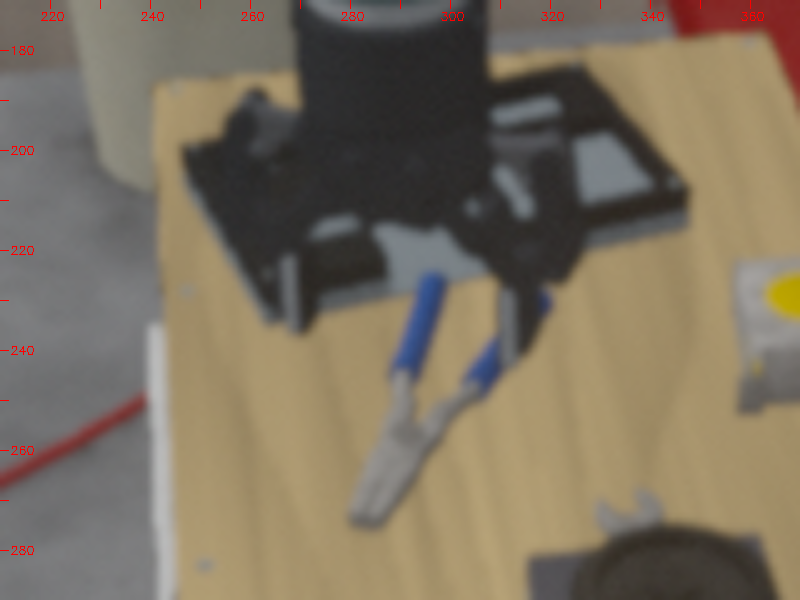

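Run:
```python
from h import *
d=ctrl.get_image("top"); crop(d,240,180,400,300,5,"a6.png")
s=ctrl.read_state()
for z in (0,13,50): print(z,proj(d,[s["eef_pos"]+[39,-17.5,z],s["eef_pos"]+[-39,17.5,z]]).tolist())
```

```text
0 [[348.8265106631883, 261.068404461358], [330.20021476177067, 301.8555705458173]]
13 [[349.0222271563552, 260.1428059574443], [330.16707993902054, 301.4251343241426]]
50 [[349.6064949524807, 257.3796387392502], [330.0681059634158, 300.1394179518328]]
```

View pics/a6.png

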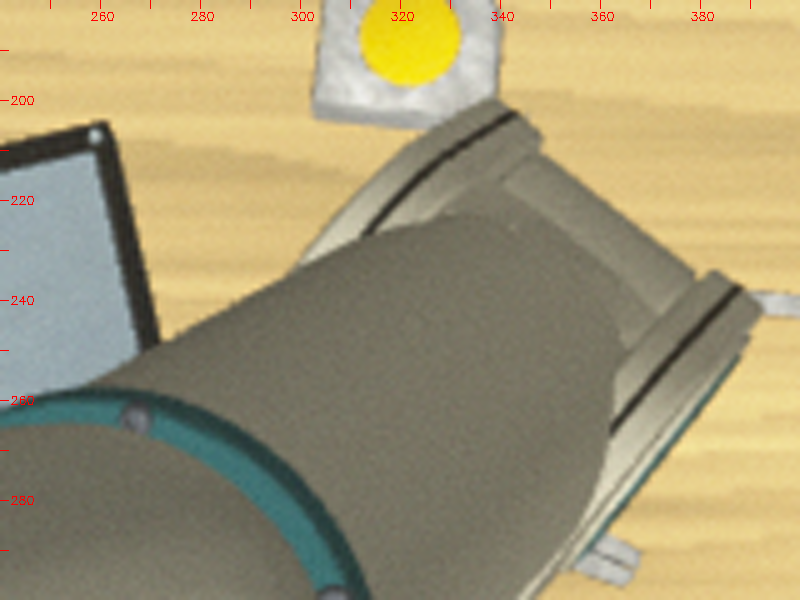

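Run:
```python
from h import *
d=ctrl.get_image("top")
for y in(-122,-72):
  for z in (66,180,250,300,350): print(y,z,proj(d,[[457,y,z]]).round(1).tolist())
d=ctrl.get_image("side")
cv2.imwrite("pics/a7.png",d["img"])
```

```text
-122 66 [[339.6, 281.6]]
-122 180 [[340.5, 275.0]]
-122 250 [[341.1, 270.1]]
-122 300 [[341.5, 266.1]]
-122 350 [[342.1, 261.6]]
-72 66 [[313.4, 281.3]]
-72 180 [[311.0, 274.7]]
-72 250 [[309.3, 269.8]]
-72 300 [[307.9, 265.8]]
-72 350 [[306.3, 261.3]]
```

View pics/a7.png

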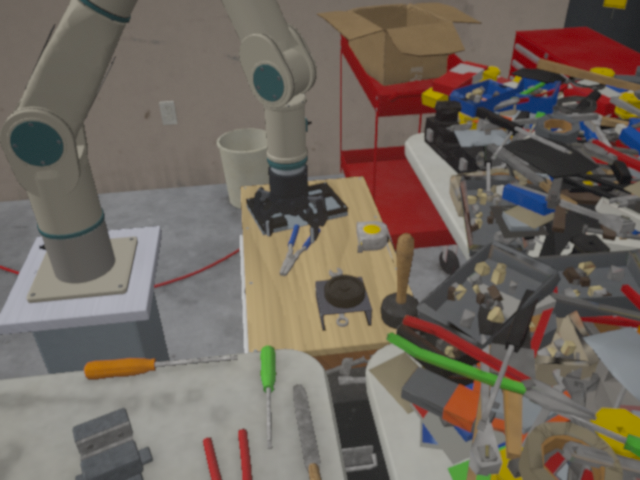

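```bash
cat > tri.py <<'E'
from h import *
def tri(pa,pb,da,db):
    A=[];B=[]
    for d,p in((da,pa),(db,pb)):
        o=d["T"][:3,3]; r=d["T"][:3,:3]@np.linalg.solve(d["K"],[*p,1]); r/=np.linalg.norm(r)
        M=np.eye(3)-np.outer(r,r); A.append(M);B.append(M@o)
    x=np.linalg.lstsq(np.vstack(A),np.hstack(B),rcond=None)[0]
    return x,[np.linalg.norm(a@x-b) for a,b in zip(A,B)]
E
python3 - <<'E'
from tri import *
t=ctrl.get_image("top");s=ctrl.get_image("side")
for p in((389,246),(375,267),(362,283)): 
    x,e=tri(p,(268,83),t,s); print(p,x.round(0),np.round(e,1))
E
```

```text
(389, 246) [ 445. -176.  465.] [15.6 15.6]
(375, 267) [ 433. -160.  457.] [3.1 3.1]
(362, 283) [ 424. -144.  451.] [6.6 6.6]
```

```bash
python3 - <<'E'
from tri import *
t=ctrl.get_image("top");s=ctrl.get_image("side")
crop(t,420,150,490,210,8,"m1.png"); crop(s,370,225,430,335,5,"m2.png")
a=cv2.imread("pics/m1.png");b=cv2.imread("pics/m2.png")
h=max(a.shape[0],b.shape[0]); o=np.zeros((h,a.shape[1]+b.shape[1],3),np.uint8); o[:a.shape[0],:a.shape[1]]=a;o[:b.shape[0],a.shape[1]:]=b; cv2.imwrite("pics/m.png",o); print(o.shape)
E
python3 go.py 457 -122 64 65.7
```

```text
(550, 860, 3)
t 4.3 pos [ 457.2 -121.7   66.2] rpy [ 1.7998e+02 -1.0000e-02  6.5990e+01] F [ 0.2 -0.1  0. ] w 85.4 q [-0.04  0.62  0.36  2.12 -0.46  0.47  0.25]
[-0.016 -0.003  0.088] twist 0.048
```

View pics/m.png

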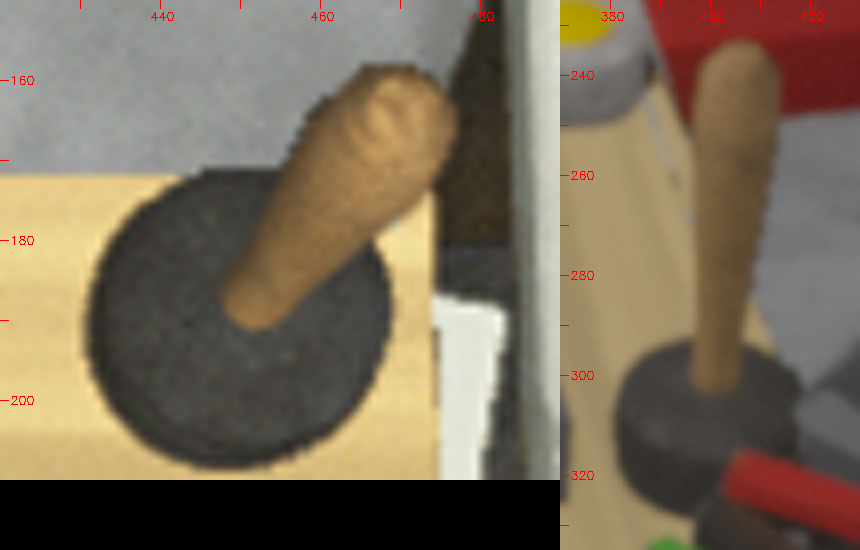

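Run:
```python
from tri import *
t=ctrl.get_image("top");s=ctrl.get_image("side")
for q in((405.5,235),(405.5,237.5)):
    x,e=tri((469,165),q,t,s); print(x.round(0),np.round(e,1))
x,e=tri((452,187.5),(400.5,302),t,s); print("handle foot",x.round(0),np.round(e,1))
```

```text
[ 632. -329.  245.] [0.4 0.4]
[ 632. -330.  241.] [0.2 0.2]
handle foot [ 632. -332.  102.] [0.2 0.2]
```

Emit:
servo_tool:
  commands: [0, 0, 0.1, 0, 0.3, 0, 0, 0.1, 0, 1, 0, 0, 0.1, 0, 1, 0, 0, 0.1, 0, 1, 0, 0, 0.1, 0, 1, 0, 0, 0.1, 0, 1, 0, 0, 0.1, 0, 1, 0, 0, 0.1, 0, 1]

```text
clock: 5.07
eef_pos: [457.1, -121.7, 63.5]
tool_rot: [-3.142, -0.0, 1.151]
force: [-0.1, -0.1, 0.5]
width: -0.0
```

```bash
python3 - <<'E'
from h import *
d=ctrl.get_image("side"); crop(d,210,170,370,290,5,"a8.png")
E
python3 go.py 457.2 -121.9 64 65.7
```

```text
t 5.12 pos [ 457.1 -121.7   63.5] rpy [-180.     -0.     65.98] F [0.1 0.4 0.1] w -0.1 q [-0.04  0.62  0.35  2.12 -0.47  0.47  0.25]
[-0.005  0.007 -0.018] twist 0.046
```

View pics/a8.png

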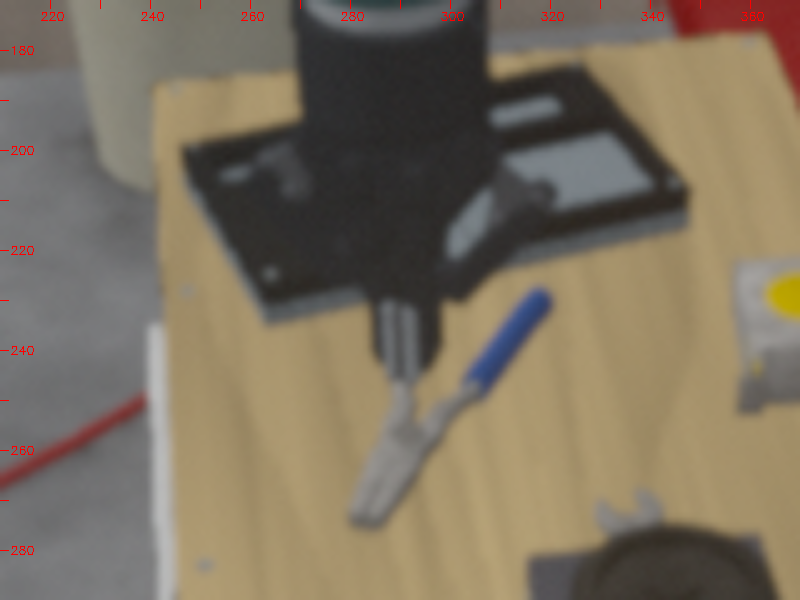

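```bash
python3 go.py 490 -190 63 65.7  490 -190 34 65.7
```

```text
t 5.12 pos [ 457.1 -121.7   63.5] rpy [-180.     -0.     65.98] F [0.1 0.4 0.1] w -0.1 q [-0.04  0.62  0.35  2.12 -0.47  0.47  0.25]
[-1.959  2.314  0.022] twist 0.046
[-1.959  2.314  1.182] twist 0.046
```

Emit:
servo_tool:
  commands: [-0.9, 1.1, 0, 0, 1, -1.96, 2.31, 0.2, 0, 1, -1.96, 2.31, 0.6, 0, 1, -1.96, 2.31, 1, 0, 1, -1.96, 2.31, 1.2, 0, 1, -1.96, 2.31, 1.2, 0, 1]

```text
clock: 5.62
eef_pos: [488.2, -188.2, 32.1]
tool_rot: [-3.137, -0.001, 1.152]
force: [0.4, 0.1, -1.1]
width: -0.3
```

```bash
python3 - <<'E'
from h import *
d=ctrl.get_image("side"); crop(d,230,190,350,290,6.5,"a9.png")
s=ctrl.read_state()
for z in(0,28,38): print(z,proj(d,[s["eef_pos"]+[0,0,z]]))
E
python3 go.py 490 -190 28 65.7
```

```text
0 [[311.61274265 289.48932256]]
28 [[311.27128345 278.65862843]]
38 [[311.14708177 274.71909339]]
t 5.67 pos [ 488.7 -188.4   32.7] rpy [-1.7983e+02 -3.0000e-02  6.6040e+01] F [ 0.1  0.  -1. ] w 0.1 q [ 0.11  0.72  0.32  2.   -0.46  0.49  0.35]
[-0.037  0.073  0.19 ] twist 0.057
```

View pics/a9.png

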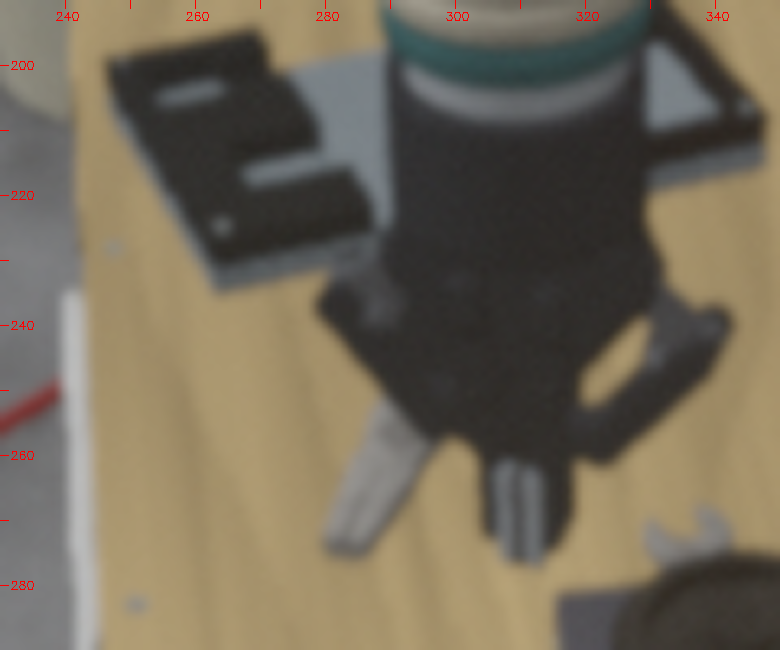

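Emit:
servo_tool:
  commands: [-0.04, 0.05, 0.1, 0, 1, -0.04, 0.05, 0.2, 0, 1, -0.04, 0.05, 0.2, 0, 1, -0.04, 0.05, 0.2, 0, 1]

```text
clock: 6.0
eef_pos: [490.7, -191.1, 28.7]
tool_rot: [3.142, -0.0, 1.152]
force: [-0.2, 0.5, 0.0]
width: 0.2
```

Emit:
servo_tool:
  commands: [0, 0, 0.05, 0, 1, 0, 0, 0.1, 0, 1, 0, 0, 0.1, 0, 1]

```text
clock: 6.25
eef_pos: [490.6, -191.3, 25.9]
tool_rot: [-3.141, -0.0, 1.152]
force: [-0.7, 0.7, -0.3]
width: -0.1
```

Emit:
servo_tool:
  commands: [0, 0, 0.05, 0, 1, 0, 0, 0.1, 0, 1, 0, 0, 0.1, 0, 1]

```text
clock: 6.5
eef_pos: [490.7, -191.4, 23.5]
tool_rot: [3.142, -0.0, 1.151]
force: [-0.2, 0.1, -0.0]
width: -0.1
```

Emit:
servo_tool:
  commands: [0, 0, 0.04, 0, 1, 0, 0, 0.08, 0, 1, 0, 0, 0.08, 0, 1]

```text
clock: 6.75
eef_pos: [490.8, -191.4, 23.4]
tool_rot: [3.141, -0.001, 1.151]
force: [-4.2, 2.3, 20.4]
width: -0.1
```

Run:
```python
from h import *
d=ctrl.get_image("side"); crop(d,290,230,340,290,10,"a10.png")
print(proj(d,[[490.8,-191.4,62]]), ray(d,[(311,277)],62))
R=np.radians(65.98); t=np.array([np.cos(R),np.sin(R)]);n=np.array([np.sin(R),-np.cos(R)])
for a,b in((-11,-15),(-11,0),(-11,15),(11,15),(11,-15)):
    q=np.array([490.8,-191.4])+a*t+b*n; print(a,b,proj(d,[[*q,62]]).round(1))
```

```text
[[312.47723949 278.98157816]] [[ 488.67760802 -184.60407813   62.        ]]
-11 -15 [[303.7 281.1]]
-11 0 [[310.9 282.3]]
-11 15 [[318.1 283.6]]
11 15 [[321.2 276.9]]
11 -15 [[306.9 274.5]]
```

View pics/a10.png

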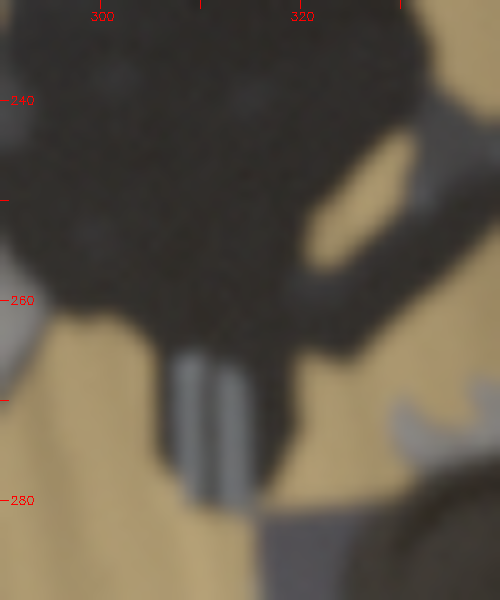

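```bash
python3 go.py 490 -190 80 65.7 457.2 -121.9 80 65.7 457.2 -121.9 25 65.7
```

```text
t 6.8 pos [ 490.7 -191.4   23.4] rpy [ 1.7996e+02 -7.0000e-02  6.5950e+01] F [-4.7  1.4 20.5] w 0.1 q [ 0.12  0.74  0.31  2.   -0.47  0.47  0.36]
[ 0.043 -0.049 -2.263] twist 0.042
[ 1.996 -2.357 -2.263] twist 0.042
[ 1.994 -2.359 -0.063] twist 0.042
```

Emit:
servo_tool:
  commands: [0, 0, -0.8, 0, 0.8, 0, 0, -1.8, 0, 0, 0.6, -0.7, -2.4, 0, 0, 1.4, -1.7, -2.4, 0, 0, 2, -2.36, -2.2, 0, 0, 2, -2.36, -1.4, 0, 0, 2, -2.36, -0.7, 0, 0, 2, -2.36, -0.14, 0, 0, 2, -2.36, -0.14, 0, 0, 2, -2.36, -0.14, 0, 0]

```text
clock: 7.63
eef_pos: [456.5, -121.8, 24.7]
tool_rot: [-3.14, 0.0, 1.151]
force: [0.6, 0.7, -0.6]
width: 85.1
```

```bash
python3 - <<'E'
from h import *
d=ctrl.get_image("side"); crop(d,220,180,360,290,5.5,"a11.png")
E
python3 go.py 457.2 -121.9 25 65.7
```

```text
t 7.68 pos [ 457.1 -122.    25.3] rpy [-1.7999e+02  1.0000e-02  6.5950e+01] F [ 0.1 -0.5 -0.1] w 85.2 q [ 0.01  0.69  0.28  2.14 -0.51  0.37  0.29]
[0.005 0.002 0.01 ] twist 0.042
```

View pics/a11.png

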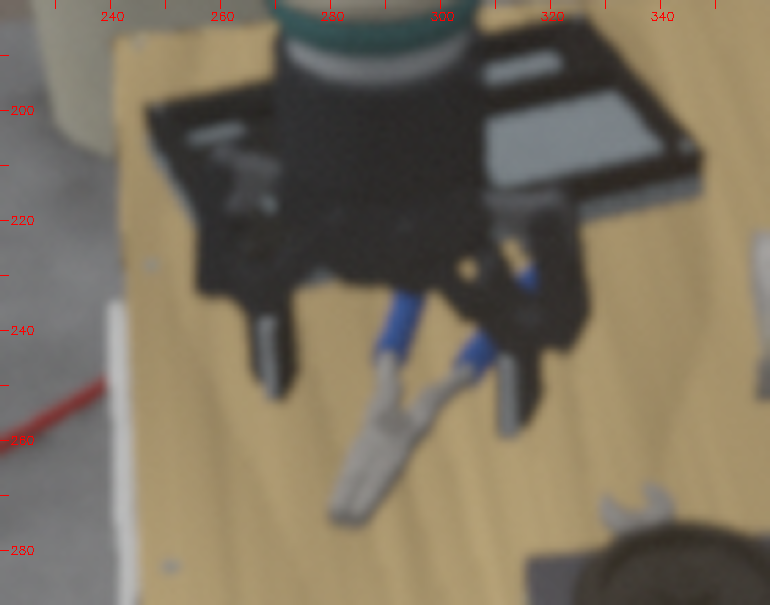

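Emit:
servo_tool:
  commands: [0, 0, 0, 0, 0.5, 0, 0, 0, 0, 1, 0, 0, 0, 0, 1, 0, 0, 0, 0, 1, 0, 0, 0, 0, 1, 0, 0, 0, 0, 1, 0, 0, 0, 0, 1, 0, 0, 0, 0, 1]

```text
clock: 8.35
eef_pos: [457.2, -121.6, 25.6]
tool_rot: [3.141, -0.0, 1.152]
force: [-1.6, -0.2, 6.8]
width: 23.4
```

```bash
python3 go.py 457.2 -121.9 25 65.7
```

```text
t 8.35 pos [ 457.2 -121.6   25.6] rpy [ 1.7998e+02 -2.0000e-02  6.6010e+01] F [-1.6 -0.2  6.8] w 23.4 q [ 0.01  0.69  0.28  2.14 -0.51  0.37  0.29]
[-0.01   0.004  0.024] twist 0.051
```

```bash
python3 go.py 457.2 -121.9 75 66 473.5 41.9 75 14.5
```

```text
t 8.35 pos [ 457.2 -121.6   25.6] rpy [ 1.7998e+02 -2.0000e-02  6.6010e+01] F [-1.6 -0.2  6.8] w 23.4 q [ 0.01  0.69  0.28  2.14 -0.51  0.37  0.29]
[-0.009  0.004 -1.976] twist 0.001
[ 6.242 -2.064 -1.974] twist 8.585
```

Emit:
servo_tool:
  commands: [0, 0, -0.3, 0, 1, 0, 0, -0.8, 0, 1, 0, 0, -1.3, 0, 1, 0, 0, -1.8, 0, 1, 0.4, -0.1, -2, 0.5, 1, 1, -0.3, -2, 1.4, 1, 1.8, -0.6, -2, 2.4, 1, 2.6, -0.9, -2, 3.5, 1, 3.4, -1.1, -2, 4.6, 1, 4.2, -1.4, -2, 5.7, 1]

```text
clock: 9.18
eef_pos: [468.1, -10.6, 75.4]
tool_rot: [3.142, -0.0, 0.549]
force: [0.8, -0.1, -1.6]
width: 23.3
```

```bash
python3 go.py 473.5 41.9 75 14.5
```

```text
t 9.18 pos [468.1 -10.6  75.4] rpy [ 1.800e+02 -3.000e-02  3.144e+01] F [ 0.8 -0.1 -1.6] w 23.3 q [-0.42  0.64  0.57  2.13 -0.67  0.55 -0.37]
[ 1.279 -1.678  0.016] twist 2.823
```

Emit:
servo_tool:
  commands: [0.4, -0.5, 0, 0.8, 1, 0.8, -1, 0, 1.6, 1, 1.1, -1.4, 0, 2.3, 1, 1.28, -1.68, 0, 2.82, 1, 1.28, -1.68, 0, 2.82, 1, 1.28, -1.68, 0, 2.82, 1, 1.28, -1.68, 0, 2.82, 1]

```text
clock: 9.77
eef_pos: [472.8, 40.3, 75.2]
tool_rot: [3.141, 0.0, 0.26]
force: [-0.9, 0.2, -3.2]
width: 23.3
```

```bash
python3 go.py 473.5 41.9 75 14.5
python3 - <<'E'
from h import *
d=ctrl.get_image("side"); crop(d,220,140,370,250,5.2,"b1.png")
d=ctrl.get_image("top"); crop(d,180,190,320,330,4,"b2.png")
E
```

```text
t 9.77 pos [472.8  40.3  75.2] rpy [179.98   0.    14.9 ] F [-0.9  0.2 -3.2] w 23.3 q [-0.58  0.68  0.67  2.12 -0.76  0.6  -0.68]
[ 0.043 -0.055  0.009] twist 0.067
```

View pics/b1.png

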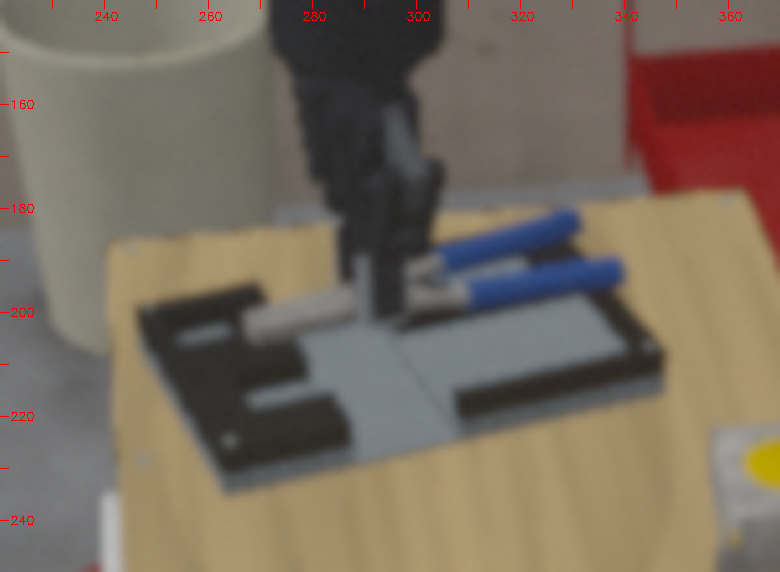

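View pics/b2.png

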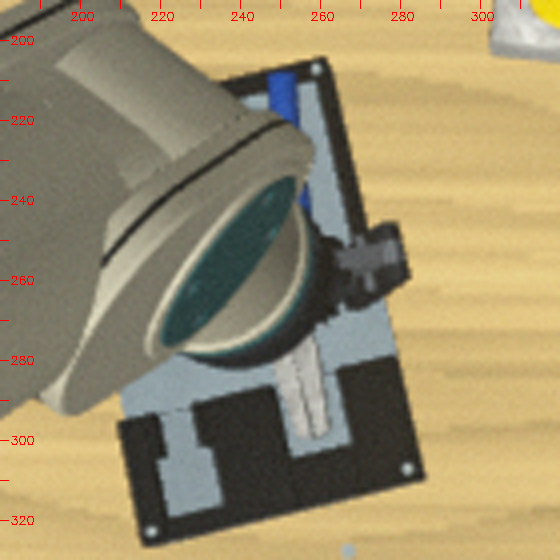

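```bash
python3 - <<'E'
from h import *
d=ctrl.get_image("top"); im=d["img"]; p=np.load("tray.npy")
hsv=cv2.cvtColor(im,cv2.COLOR_BGR2HSV); print(im[290,256],im[295,258],im[315,229],im[300,265],im[282,245])
x0,y0,x1,y1,f=244,276,272,306,8
b=cv2.resize(im[y0:y1,x0:x1],None,fx=f,fy=f,interpolation=cv2.INTER_CUBIC).astype(int)
m=((b[...,0]-b[...,2])<14)&(b.sum(2)>330)
m=cv2.morphologyEx(m.astype(np.uint8),cv2.MORPH_OPEN,np.ones((7,7)))
n,l,st,_=cv2.connectedComponentsWithStats(m);k=1+st[1:,4].argmax()
v,u=np.nonzero(l==k); uv=np.c_[u+.5,v+.5]/f-.5+[x0,y0]
cv2.imwrite("pics/b3.png",np.hstack([b,np.repeat((l==k)[...,None]*255,3,2)]).astype(np.uint8))
R=np.array([[np.cos(p[2]),-np.sin(p[2])],[np.sin(p[2]),np.cos(p[2])]])
for z in(118,123):
    L=(ray(d,uv,z)[:,:2]-p[:2])@R
    print(z,"ymin",L[:,1].min().round(1))
    for y in np.arange(np.ceil(L[:,1].min())+2,L[:,1].max()-3,4):
        s=L[abs(L[:,1]-y)<1]; print(round(y,1),s[:,0].min().round(1),s[:,0].max().round(1),((s[:,0].min()+s[:,0].max())/2).round(2))
E
python3 go.py 473.5 41.9 75 14.5
```

```text
[129 139 140] [167 172 173] [162 157 142] [160 156 144] [173 166 152]
118 ymin -57.9
-55.0 17.3 34.6 25.97
-51.0 16.3 34.8 25.57
-47.0 16.6 34.8 25.71
-43.0 15.8 35.4 25.61
-39.0 15.7 36.0 25.83
-35.0 14.0 35.9 24.92
-31.0 13.8 37.0 25.37
-27.0 14.1 37.1 25.59
-23.0 13.4 36.6 25.0
-19.0 13.9 37.3 25.61
123 ymin -58.4
-56.0 17.9 35.0 26.47
-52.0 17.0 35.3 26.15
-48.0 17.3 35.2 26.27
-44.0 16.5 35.9 26.16
-40.0 16.3 36.5 26.42
-36.0 14.8 36.4 25.58
-32.0 14.4 37.4 25.9
-28.0 14.9 37.7 26.29
-24.0 14.1 37.4 25.75
-20.0 14.4 37.8 26.12
t 9.92 pos [473.   40.1  75.2] rpy [ 1.80e+02 -1.00e-02  1.48e+01] F [ 0.1 -0.2 -1.8] w 23.4 q [-0.58  0.68  0.67  2.12 -0.76  0.6  -0.68]
[ 0.038 -0.064  0.01 ] twist 0.051
```

View pics/b3.png

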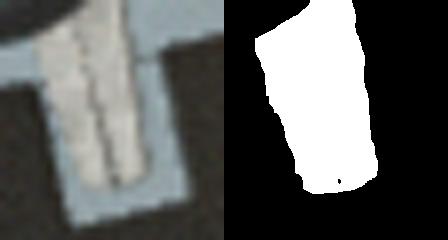

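Emit:
servo_tool:
  commands: [0.07, -0.1, 0, 0.1, 1, 0.07, -0.1, 0, 0.1, 1, 0.07, -0.1, 0.3, 0.1, 1, 0.07, -0.1, 0.6, 0.1, 1, 0.07, -0.1, 0.8, 0.1, 1, 0.07, -0.1, 0.9, 0.1, 1, 0.07, -0.1, 0.9, 0.1, 1]

```text
clock: 10.5
eef_pos: [473.3, 43.7, 51.6]
tool_rot: [-3.141, 0.002, 0.249]
force: [-0.3, 0.0, -2.0]
width: 23.3
```

```bash
cat > jaw.py <<'E'
from h import *
import sys
d=ctrl.get_image("top"); im=d["img"]; p=np.load("tray.npy"); s=ctrl.read_state()
z=62+s["eef_pos"][2]-25.6+9
x0,y0,x1,y1,f=244,276,272,306,8
b=cv2.resize(im[y0:y1,x0:x1],None,fx=f,fy=f,interpolation=cv2.INTER_CUBIC).astype(int)
m=((b[...,0]-b[...,2])<14)&(b.sum(2)>330)
m=cv2.morphologyEx(m.astype(np.uint8),cv2.MORPH_OPEN,np.ones((7,7)))
n,l,st,_=cv2.connectedComponentsWithStats(m);k=1+st[1:,4].argmax()
v,u=np.nonzero(l==k); uv=np.c_[u+.5,v+.5]/f-.5+[x0,y0]
R=np.array([[np.cos(p[2]),-np.sin(p[2])],[np.sin(p[2]),np.cos(p[2])]])
L=(ray(d,uv,z)[:,:2]-p[:2])@R
ys=np.arange(np.ceil(L[:,1].min())+2,L[:,1].max()-3,3)
c=[(lambda s:(s[:,0].min()+s[:,0].max())/2)(L[abs(L[:,1]-y)<1]) for y in ys]
print("z",z.round(1),"tip y",L[:,1].min().round(1),"axis x",np.mean(c).round(2),"slope deg",np.degrees(np.polyfit(ys,c,1)[0]).round(2), "F",s["force"].round(1),"pos",s["eef_pos"].round(1))
E
python3 jaw.py
python3 - <<'E'
from h import *
d=ctrl.get_image("top"); crop(d,190,200,300,330,4.5,"b4.png")
E
```

```text
z 97.5 tip y -57.4 axis x 22.21 slope deg 1.37 F [-0.7 -0.3 -2.3] pos [473.6  43.7  52.1]
```

View pics/b4.png

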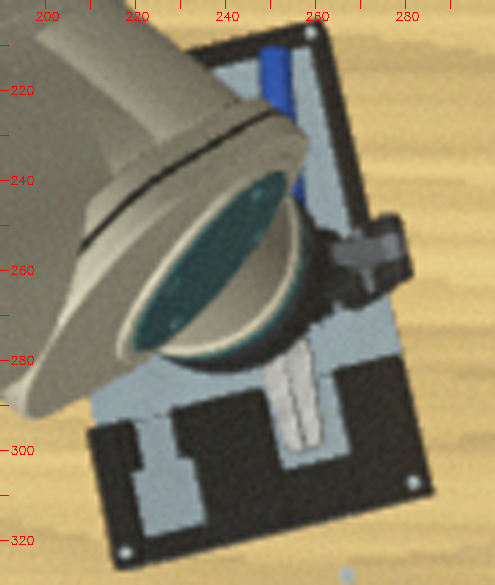

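Emit:
servo_tool:
  commands: [0.03, 0.015, 0.1, -0.1, 1, 0.03, 0.015, 0.25, -0.1, 1, 0.03, 0.015, 0.4, -0.1, 1, 0.03, 0.015, 0.5, -0.1, 1, 0.03, 0.015, 0.58, -0.1, 1, 0.03, 0.015, 0.58, -0.1, 1, 0.03, 0.015, 0.58, -0.1, 1]

```text
clock: 11.18
eef_pos: [474.7, 43.6, 37.9]
tool_rot: [-3.142, 0.0, 0.259]
force: [0.3, 0.2, -2.5]
width: 23.0
```

```bash
python3 jaw.py
python3 - <<'E'
from h import *
d=ctrl.get_image("top"); crop(d,190,200,300,330,4.5,"b5.png")
d=ctrl.get_image("side"); crop(d,220,140,370,250,5.2,"b6.png")
E
```

```text
z 83.4 tip y -55.7 axis x 23.02 slope deg 0.96 F [-0.8  0.5 -1.7] pos [474.8  43.6  38. ]
```

View pics/b6.png

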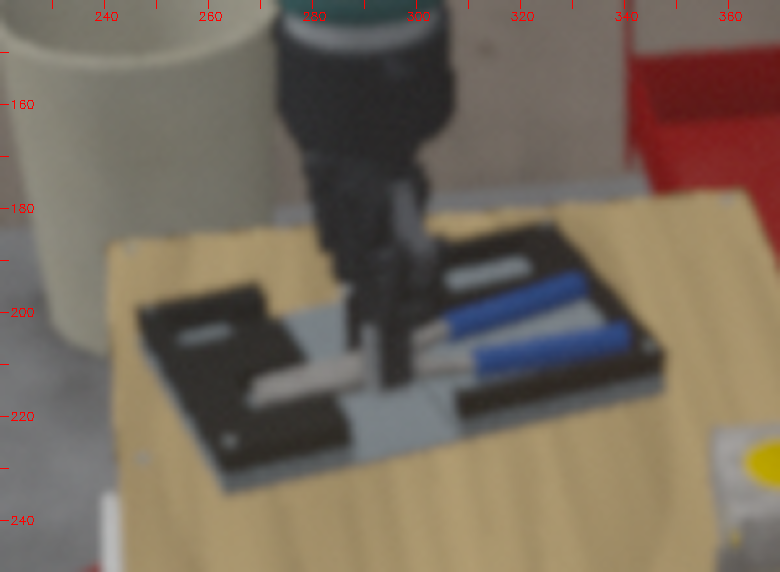

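Emit:
servo_tool:
  commands: [0, 0, 0.05, 0, 1, 0, 0, 0.09, 0, 1, 0, 0, 0.09, 0, 1]

```text
clock: 11.58
eef_pos: [474.9, 43.7, 35.8]
tool_rot: [-3.142, -0.0, 0.259]
force: [0.6, 0.3, -0.3]
width: 23.1
```

Emit:
servo_tool:
  commands: [0, 0, 0, 0, 0.8, 0, 0, 0, 0, 0.6, 0, 0, 0, 0, 0.4, 0, 0, 0, 0, 0.4, 0, 0, 0, 0, 0.4, 0, 0, 0, 0, 0.4]

```text
clock: 12.08
eef_pos: [474.9, 43.7, 35.8]
tool_rot: [3.142, -0.0, 0.259]
force: [-0.4, -0.5, -0.1]
width: 51.4
```

```bash
python3 jaw.py; python3 go.py 474 43 100 14.5 500 -50 100 50
```

```text
z 81.2 tip y -55.5 axis x 23.18 slope deg 0.84 F [0.5 0.9 0.4] pos [474.9  43.7  35.8]
t 12.13 pos [474.9  43.7  35.8] rpy [-180.     -0.     14.86] F [0.5 0.9 0.4] w 51.5 q [-0.53  0.74  0.58  2.13 -0.84  0.51 -0.62]
[-0.041  0.018 -2.567] twist 0.061
[ 0.01   3.88  -2.567] twist -5.856
```

```bash
python3 go.py 538.3 -214 100 85.3
```

```text
t 12.13 pos [474.9  43.7  35.8] rpy [-180.     -0.     14.86] F [0.5 0.9 0.4] w 51.5 q [-0.53  0.74  0.58  2.13 -0.84  0.51 -0.62]
[-0.192 10.614 -2.567] twist -11.739
```

Emit:
servo_tool:
  commands: [0, 0, -0.5, 0, 0.4, 0, 0, -1.5, 0, 0.4, 0, 0, -2.5, 0, 0.4, 0, 0, -2.6, 0, 0.4]

```text
clock: 12.47
eef_pos: [477.1, 43.2, 103.8]
tool_rot: [3.14, -0.005, 0.259]
force: [-0.1, 0.6, -0.3]
width: 51.0
```

```bash
python3 go.py 538.3 -214 100 85.3
```

```text
t 12.47 pos [477.1  43.2 103.8] rpy [179.93  -0.3   14.83] F [-0.1  0.6 -0.3] w 51.0 q [-0.63  0.64  0.73  2.09 -0.7   0.67 -0.73]
[-0.268 10.572  0.162] twist -11.744
```

Emit:
servo_tool:
  commands: [0, 0.7, 0, -1, 0.4, 0, 1.8, 0, -2.1, 0.4, -0.05, 3, 0, -3.2, 0.4, -0.1, 4.2, 0, -4.3, 0.4, -0.1, 5.4, 0, -5.5, 0.4, -0.15, 6.6, 0, -6.7, 0.3, -0.2, 7.8, 0, -7.9, 0.3, -0.2, 9, 0, -9.1, 0.3, -0.25, 10, 0, -10.3, 0.3, -0.25, 10.57, 0, -11.5, 0.3]

```text
clock: 13.3
eef_pos: [536.5, -217.5, 100.5]
tool_rot: [3.141, 0.002, 1.462]
force: [-0.3, 0.1, -0.0]
width: 59.4
```

```bash
python3 - <<'E'
from h import *
d=ctrl.get_image("top"); crop(d,180,190,480,310,2.6,"c1.png")
E
python3 go.py 538.3 -214 70 85.3
```

```text
t 13.35 pos [ 537.  -220.2  100.9] rpy [179.85   0.24  83.95] F [ 1.4 -3.1  0.6] w 59.5 q [ 0.12  0.67  0.35  1.82 -0.32  0.71  0.54]
[0.257 0.023 1.234] twist -0.225
```

View pics/c1.png

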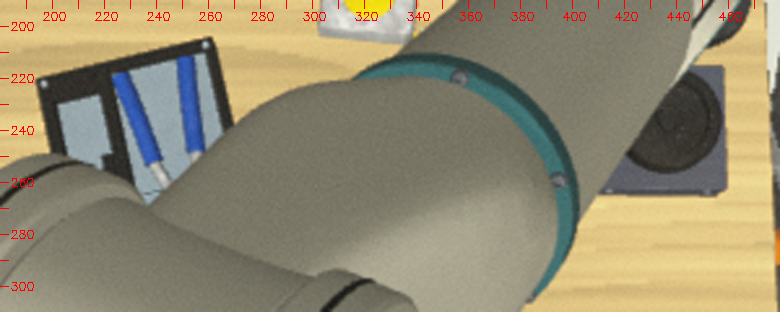

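Emit:
servo_tool:
  commands: [0, 0, 0.2, -0.2, 0.3, 0, 0, 0.5, -0.2, 0.3, 0, 0, 0.8, -0.2, 0.3, 0, 0, 1, -0.2, 0.3, 0, 0, 1, -0.2, 0.3]

```text
clock: 13.77
eef_pos: [535.4, -211.2, 74.0]
tool_rot: [-3.138, -0.001, 1.482]
force: [-1.3, 0.1, 0.8]
width: 59.6
```

```bash
python3 - <<'E'
from h import *
d=ctrl.get_image("side"); crop(d,270,180,400,290,6,"c2.png")
s=ctrl.read_state(); e=s["eef_pos"]+[0,0,38.6]; print(proj(d,[e]))
E
python3 go.py 538.3 -214 25 85.3
```

```text
[[336.38217762 262.3025706 ]]
t 13.82 pos [ 535.9 -211.7   74.7] rpy [-1.7987e+02 -5.0000e-02  8.4890e+01] F [-0.7  0.9 -0.1] w 59.6 q [ 0.13  0.7   0.32  1.84 -0.34  0.66  0.56]
[-0.083  0.109  1.987] twist -0.069
```

View pics/c2.png

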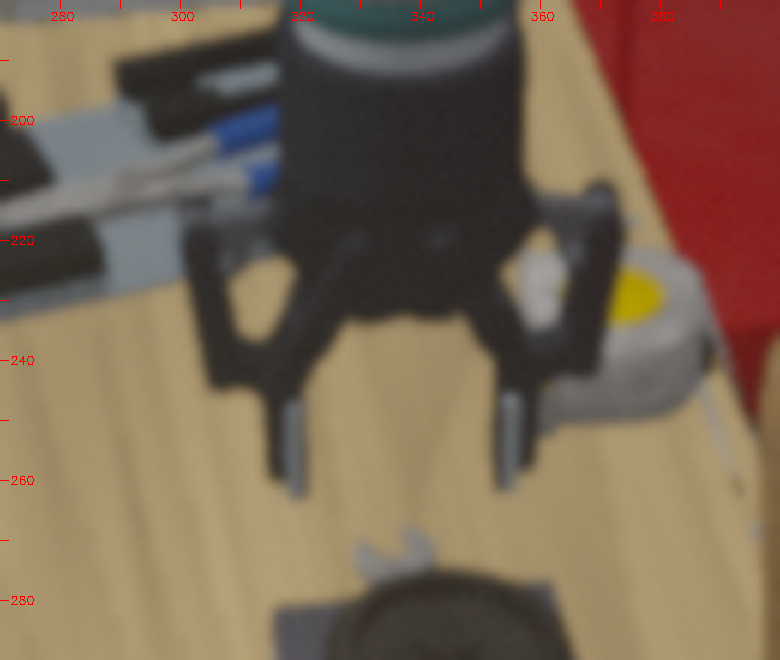

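Emit:
servo_tool:
  commands: [-0.05, 0.06, 0.3, -0.05, 0.3, -0.08, 0.1, 0.8, -0.05, 0.3, -0.08, 0.1, 1.3, -0.05, 0.3, -0.08, 0.1, 1.7, -0.05, 0.3, -0.08, 0.1, 1.95, -0.05, 0.3, -0.08, 0.1, 1.98, -0.05, 0.3, -0.08, 0.1, 1.98, -0.05, 0.3]

```text
clock: 14.4
eef_pos: [538.5, -215.6, 25.7]
tool_rot: [-3.141, -0.0, 1.486]
force: [0.0, 0.0, 0.6]
width: 59.9
```

```bash
python3 - <<'E'
from h import *
d=ctrl.get_image("side"); crop(d,270,180,400,290,6,"c3.png")
E
python3 go.py 538.3 -214 25 85.3
```

```text
t 14.45 pos [ 538.9 -215.7   26.2] rpy [1.800e+02 1.000e-02 8.512e+01] F [-0.8 -0.1  0.1] w 59.6 q [ 0.16  0.78  0.28  1.85 -0.37  0.56  0.59]
[ 0.067 -0.031  0.05 ] twist -0.03
```

View pics/c3.png

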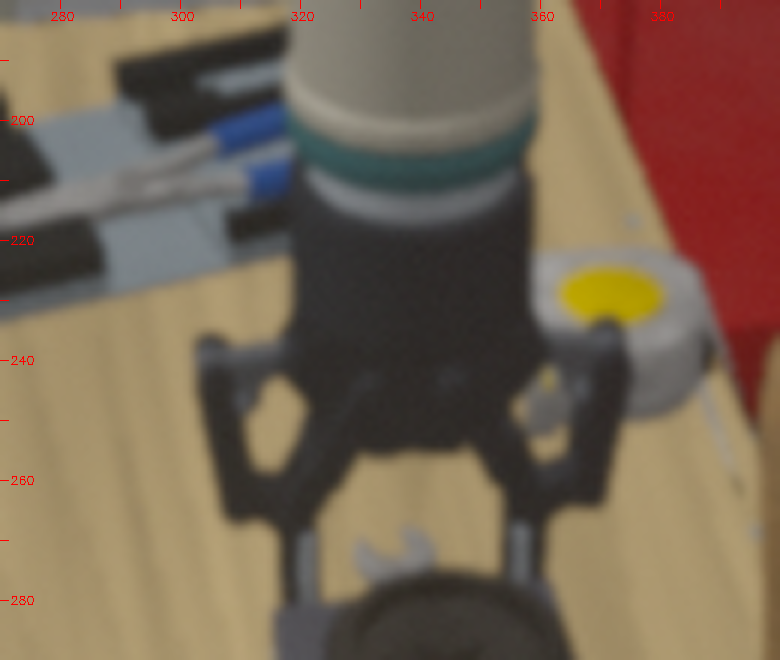

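Emit:
servo_tool:
  commands: [0.04, 0, 0.05, 0, 0.4, 0.04, 0, 0.05, 0, 0.8, 0.04, 0, 0.05, 0, 1, 0.04, 0, 0.05, 0, 1, 0.04, 0, 0.05, 0, 1, 0.04, 0, 0.05, 0, 1, 0.04, 0, 0.05, 0, 1]

```text
clock: 15.03
eef_pos: [539.0, -214.6, 25.5]
tool_rot: [3.141, -0.0, 1.486]
force: [-0.8, 0.7, 4.6]
width: 6.1
```

```bash
python3 go.py 538.3 -214 25 85.3
```

```text
t 15.03 pos [ 539.  -214.6   25.5] rpy [ 1.7999e+02 -1.0000e-02  8.5120e+01] F [-0.8  0.7  4.6] w 6.1 q [ 0.16  0.78  0.28  1.85 -0.37  0.56  0.59]
[ 0.021 -0.029  0.018] twist -0.03
```

Emit:
servo_tool:
  commands: [0, 0, 0, 0, 1, 0, 0, 0, 0, 1]

```text
clock: 15.2
eef_pos: [539.0, -214.6, 25.5]
tool_rot: [3.141, -0.0, 1.486]
force: [-1.2, 0.2, 5.1]
width: 6.1
```

Run:
```python
from h import *
d=ctrl.get_image("side"); crop(d,290,200,390,340,4.2,"c4.png")
```

```text
(no output)
```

View pics/c4.png

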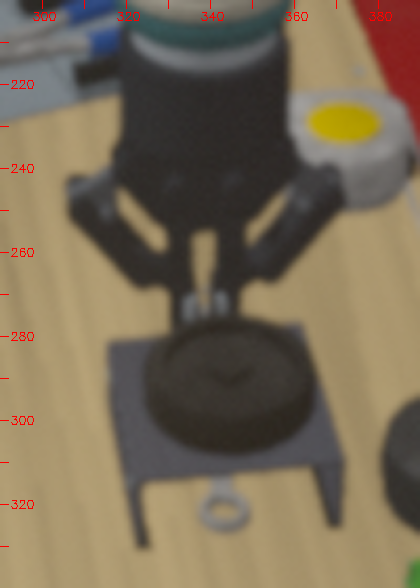

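Emit:
servo_tool:
  commands: [0, 0, -0.1, 0, 1, 0.3, 0, -0.15, 0, 1, 0.7, 0, -0.15, 0, 1, 1.2, 0, -0.15, 0, 1, 1.7, 0, -0.15, 0, 1, 2.2, 0, -0.15, 0, 1, 2.7, 0, -0.15, 0, 1, 3.2, 0, -0.15, 0, 1, 3.7, 0, -0.15, 0, 1, 4, 0, -0.15, 0, 1]

```text
clock: 16.08
eef_pos: [547.6, -112.2, 28.7]
tool_rot: [-3.141, -0.001, 1.488]
force: [0.6, 0.8, -0.4]
width: 6.0
```

```bash
python3 go.py 538.3 -214 25 85.3
python3 - <<'E'
from h import *
d=ctrl.get_image("side"); crop(d,270,190,400,340,4,"c5.png")
E
```

```text
t 16.08 pos [ 547.6 -112.2   28.7] rpy [-1.7998e+02 -6.0000e-02  8.5250e+01] F [ 0.6  0.8 -0.4] w 6.0 q [-0.03  0.76  0.29  1.91 -0.4   0.53  0.45]
[-4.09  -0.034  0.142] twist -0.008
```

View pics/c5.png

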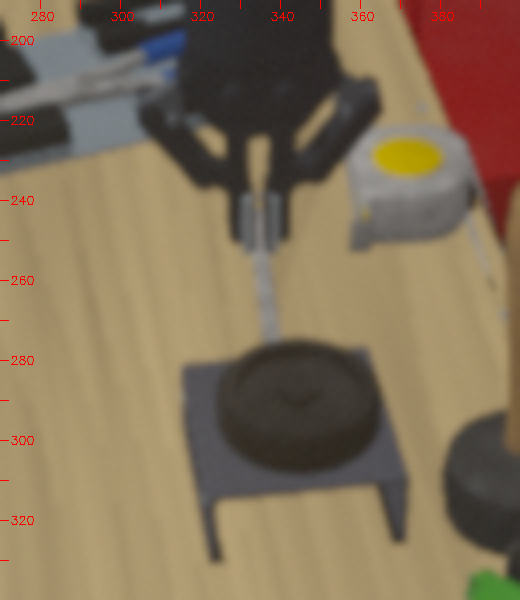

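Run:
```python
from h import *
d=ctrl.get_image("side"); print(ray(d,[(358,251),(382,250)],62).round(0))
d=ctrl.get_image("top"); print(ray(d,[(303,205),(338,205)],90).round(0))
```

```text
[[ 599. -112.   62.]
 [ 650. -116.   62.]]
[[ 600.  -51.   90.]
 [ 601. -118.   90.]]
```

Emit:
servo_tool:
  commands: [0.4, 0, 0, 0, 1, 0.8, 0, 0, 0, 1, 1.1, -0.4, 0, 0, 1, 1.2, -0.8, 0, 0, 1, 1.2, -1.2, 0, 0, 1, 1.2, -1.2, 0.05, 0, 1, 1.2, -1.2, 0.1, 0, 1, 1.2, -1.2, 0.12, 0, 1]

```text
clock: 16.9
eef_pos: [521.0, -82.5, 25.7]
tool_rot: [3.141, 0.0, 1.486]
force: [-0.7, -0.0, -0.3]
width: 5.5
```

```bash
python3 go.py 538.3 -214 25 85.3
python3 - <<'E'
from h import *
d=ctrl.get_image("side"); crop(d,270,190,400,340,4,"c6.png")
E
```

```text
t 16.9 pos [521.  -82.5  25.7] rpy [1.7994e+02 1.0000e-02 8.5120e+01] F [-0.7 -0.  -0.3] w 5.5 q [-0.08  0.73  0.28  2.   -0.42  0.47  0.43]
[-5.182  1.135  0.031] twist -0.029
```

View pics/c6.png

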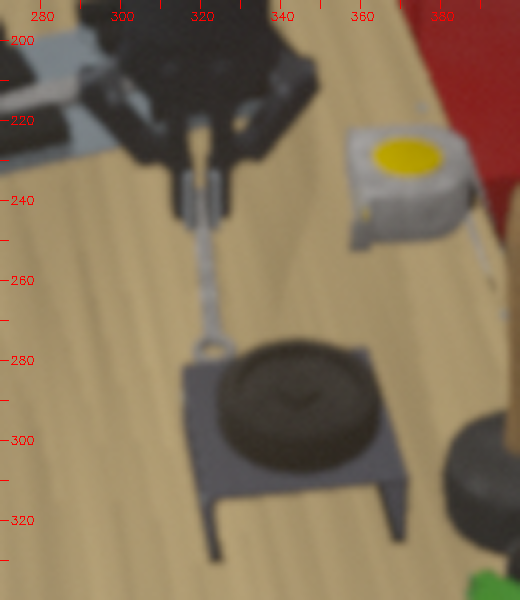

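Emit:
servo_tool:
  commands: [0, 0, 0, 0, 0.8, 0, 0, 0, 0, 0.6, 0, 0, 0, 0, 0.5, 0, 0, 0, 0, 0.5, 0, 0, -0.4, 0, 0.5, 0, 0, -1.2, 0, 0.5, 0, 0, -2, 0, 0.5, 0, 0, -2.2, 0, 0.5]

```text
clock: 17.62
eef_pos: [521.9, -83.1, 83.8]
tool_rot: [3.137, 0.0, 1.485]
force: [0.2, 0.5, 0.2]
width: 43.0
```

```bash
python3 go.py 515 -118 90 85.3
python3 - <<'E'
from h import *
d=ctrl.get_image("side"); crop(d,270,190,400,340,4,"c7.png")
d=ctrl.get_image("top"); crop(d,260,200,440,320,4.2,"c8.png")
E
```

```text
t 17.62 pos [521.9 -83.1  83.8] rpy [1.7974e+02 2.0000e-02 8.5110e+01] F [0.2 0.5 0.2] w 43.0 q [-0.13  0.64  0.35  1.97 -0.38  0.59  0.39]
[-1.415 -0.156 -0.247] twist -0.031
```

View pics/c7.png

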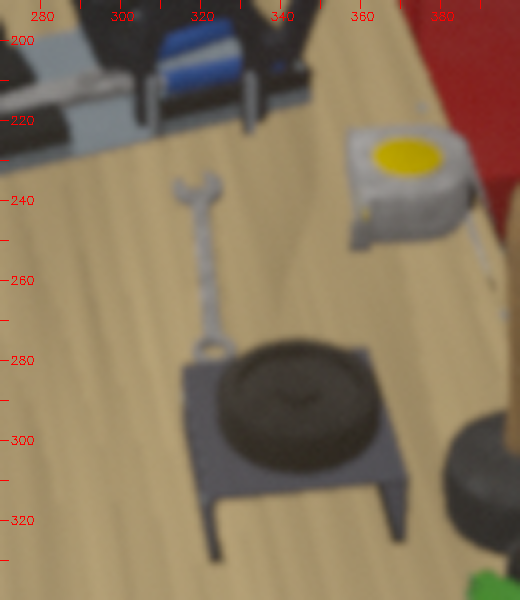

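View pics/c8.png

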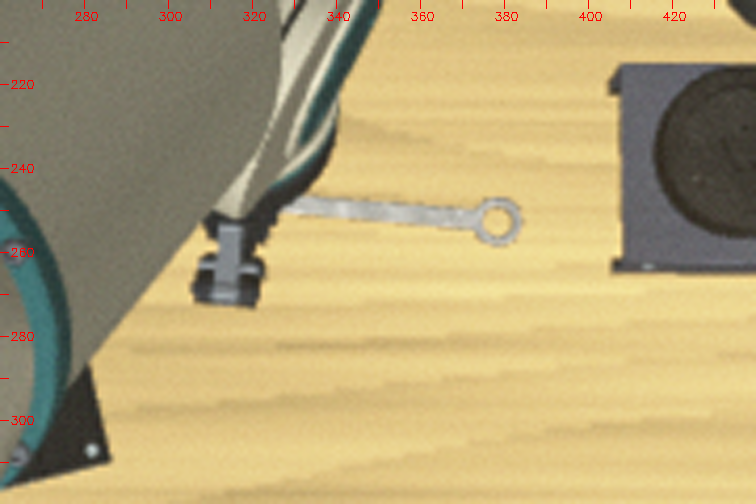

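```bash
cat > wr.py <<'E'
from h import *
d=ctrl.get_image("top"); im=d["img"]; f=6; x0,y0,x1,y1=332,236,402,272
b=cv2.resize(im[y0:y1,x0:x1],None,fx=f,fy=f,interpolation=cv2.INTER_CUBIC); h=cv2.cvtColor(b,cv2.COLOR_BGR2HSV)
m=((h[...,1]<70)&(h[...,2]>80)).astype(np.uint8); m=cv2.morphologyEx(m,cv2.MORPH_OPEN,np.ones((5,5)))
n,l,st,_=cv2.connectedComponentsWithStats(m);k=1+st[1:,4].argmax()
v,u=np.nonzero(l==k); P=ray(d,np.c_[u+.5,v+.5]/f-.5+[x0,y0],67)[:,:2]
ymin=P[:,1].min(); c=[]
for y in np.arange(ymin+1,P[:,1].max()-1,3):
    s=P[abs(P[:,1]-y)<1]; c.append((y,(s[:,0].min()+s[:,0].max())/2,np.ptp(s[:,0])))
c=np.array(c); sh=c[c[:,2]<12]; sh=sh[sh[:,0]>ymin+24]
k,b0=np.polyfit(sh[:,0],sh[:,1],1); a=np.arctan2(1,k); dr=np.array([np.cos(a),np.sin(a)])
print(c.round(1).tolist()); 
end=np.array([k*ymin+b0,ymin]); print("end",end.round(1),"dir",np.degrees(a).round(2),"origin",(end+85*dr).round(1),"span",sh[[0,-1],0])
E
python3 wr.py
```

```text
[[-205.1, 514.1, 12.9], [-202.1, 513.5, 18.7], [-199.1, 513.8, 21.3], [-196.1, 513.6, 22.3], [-193.1, 513.6, 22.3], [-190.1, 513.6, 20.3], [-187.1, 513.5, 17.1], [-184.1, 514.0, 11.0], [-181.1, 514.8, 9.4], [-178.1, 514.9, 9.7], [-175.1, 515.4, 9.4], [-172.1, 515.7, 9.4], [-169.1, 515.8, 9.1], [-166.1, 516.0, 9.4], [-163.1, 516.1, 9.7], [-160.1, 516.5, 9.4], [-157.1, 516.5, 9.4], [-154.1, 517.0, 9.0], [-151.1, 517.3, 9.1], [-148.1, 517.4, 9.4], [-145.1, 517.7, 9.4], [-142.1, 517.7, 9.4], [-139.1, 517.9, 9.1], [-136.1, 518.5, 9.1], [-133.1, 518.6, 8.7], [-130.1, 518.8, 8.4], [-127.1, 519.1, 9.1], [-124.1, 519.4, 9.1], [-121.1, 519.5, 8.8], [-118.1, 519.6, 9.1], [-115.1, 520.1, 8.7], [-112.1, 520.4, 8.7], [-109.1, 520.7, 8.7]]
end [ 512.8 -206.1] dir 85.44 origin [ 519.5 -121.3] span [-181.06412185 -109.06412185]
```

```bash
python3 go.py 518.8 -130.3 25 85.4
```

```text
t 17.77 pos [520.4 -82.3  81.3] rpy [ 1.7993e+02 -1.0000e-02  8.5150e+01] F [-0.1 -0.1 -0. ] w 42.6 q [-0.13  0.64  0.35  1.97 -0.38  0.59  0.39]
[-1.92   0.096  2.251] twist -0.042
```

Emit:
servo_tool:
  commands: [-0.6, 0.03, 0, -0.04, 0.5, -1.3, 0.06, 0, -0.04, 0.5, -1.92, 0.09, 0.3, -0.04, 0.5, -1.92, 0.09, 1, -0.04, 0.5, -1.92, 0.09, 1.7, -0.04, 0.5, -1.92, 0.09, 2.15, -0.04, 0.5, -1.92, 0.09, 2.24, -0.04, 0.5, -1.92, 0.09, 2.24, -0.04, 0.5]

```text
clock: 18.43
eef_pos: [517.1, -130.1, 23.6]
tool_rot: [-3.139, -0.001, 1.49]
force: [0.0, -0.5, -0.5]
width: 42.8
```

```bash
python3 go.py 518.8 -130.3 25 85.4
python3 - <<'E'
from h import *
d=ctrl.get_image("side"); crop(d,270,190,400,340,4,"c9.png")
E
```

```text
t 18.43 pos [ 517.1 -130.1   23.6] rpy [-1.7983e+02 -3.0000e-02  8.5380e+01] F [ 0.  -0.5 -0.5] w 42.8 q [ 0.01  0.74  0.28  1.98 -0.41  0.48  0.51]
[-0.005  0.067 -0.058] twist -0.003
```

View pics/c9.png

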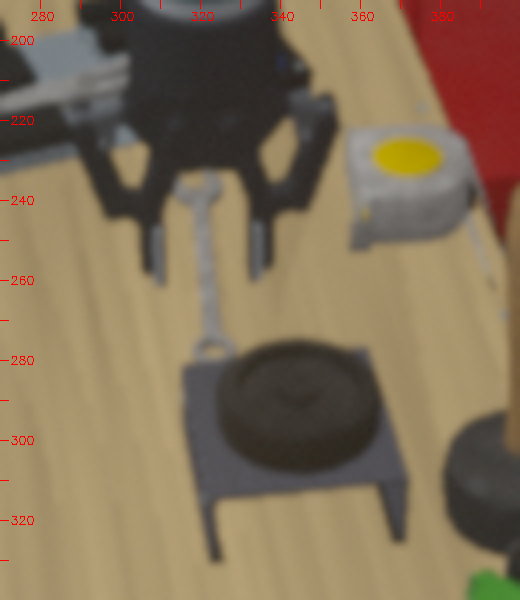

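Emit:
servo_tool:
  commands: [0, 0, 0, 0, 0.6, 0, 0, 0, 0, 0.8, 0, 0, 0, 0, 1, 0, 0, 0, 0, 1, 0, 0, 0, 0, 1, 0, 0, 0, 0, 1]

```text
clock: 18.98
eef_pos: [518.7, -130.5, 25.6]
tool_rot: [3.14, -0.0, 1.49]
force: [-0.5, -0.2, 6.5]
width: 6.0
```

```bash
python3 go.py 518.8 -130.3 75 85.4
```

```text
t 18.98 pos [ 518.7 -130.5   25.6] rpy [ 1.7994e+02 -1.0000e-02  8.5400e+01] F [-0.5 -0.2  6.5] w 6.0 q [ 0.01  0.74  0.28  1.98 -0.41  0.48  0.51]
[ 0.007  0.005 -1.976] twist -0.001
```

```bash
python3 go.py 465 106 75 14.3
```

```text
t 18.98 pos [ 518.7 -130.5   25.6] rpy [ 1.7994e+02 -1.0000e-02  8.5400e+01] F [-0.5 -0.2  6.5] w 6.0 q [ 0.01  0.74  0.28  1.98 -0.41  0.48  0.51]
[ 9.255 -2.899 -1.978] twist 11.849
```

Emit:
servo_tool:
  commands: [0, 0, -0.3, 0, 1, 0, 0, -0.8, 0, 1, 0, 0, -1.4, 0, 1, 0, 0, -1.9, 0, 1, 0.4, -0.1, -2, 0.4, 1, 1, -0.3, -2, 1.2, 1, 1.8, -0.5, -2, 2.2, 1, 2.6, -0.8, -2, 3.2, 1, 3.4, -1.1, -2, 4.3, 1, 4.2, -1.3, -2, 5.4, 1]

```text
clock: 19.82
eef_pos: [493.5, -22.2, 75.2]
tool_rot: [-3.141, -0.0, 0.918]
force: [-0.1, -0.2, -1.5]
width: 5.9
```

```bash
python3 go.py 465 106 75 14.3
```

```text
t 19.82 pos [493.5 -22.2  75.2] rpy [-1.7997e+02 -2.0000e-02  5.2610e+01] F [-0.1 -0.2 -1.5] w 5.9 q [-0.35  0.65  0.5   2.06 -0.58  0.57 -0.08]
[ 3.381 -4.021  0.01 ] twist 6.385
```

Emit:
servo_tool:
  commands: [0.5, -0.6, 0, 0.9, 1, 1, -1.2, 0, 1.9, 1, 1.5, -1.8, 0, 2.9, 1, 2.1, -2.5, 0, 3.9, 1, 2.6, -3.1, 0, 4.9, 1, 3.1, -3.7, 0, 5.9, 1, 3.38, -4.02, 0, 6.38, 1, 3.38, -4.02, 0, 6.38, 1, 3.38, -4.02, 0, 6.38, 1, 3.38, -4.02, 0, 6.38, 1]

```text
clock: 20.65
eef_pos: [465.4, 103.9, 75.1]
tool_rot: [3.141, -0.001, 0.257]
force: [0.2, -0.3, -0.0]
width: 6.0
```

```bash
python3 go.py 465 106 75 14.3
python3 - <<'E'
from h import *
d=ctrl.get_image("side"); crop(d,220,140,370,250,5.2,"d1.png")
d=ctrl.get_image("top"); crop(d,180,190,300,330,4.2,"d2.png")
E
```

```text
t 20.65 pos [465.4 103.9  75.1] rpy [ 1.7996e+02 -4.0000e-02  1.4730e+01] F [ 0.2 -0.3 -0. ] w 6.0 q [-0.74  0.69  0.71  2.11 -0.8   0.62 -0.78]
[ 0.005 -0.087  0.005] twist 0.071
```

View pics/d1.png

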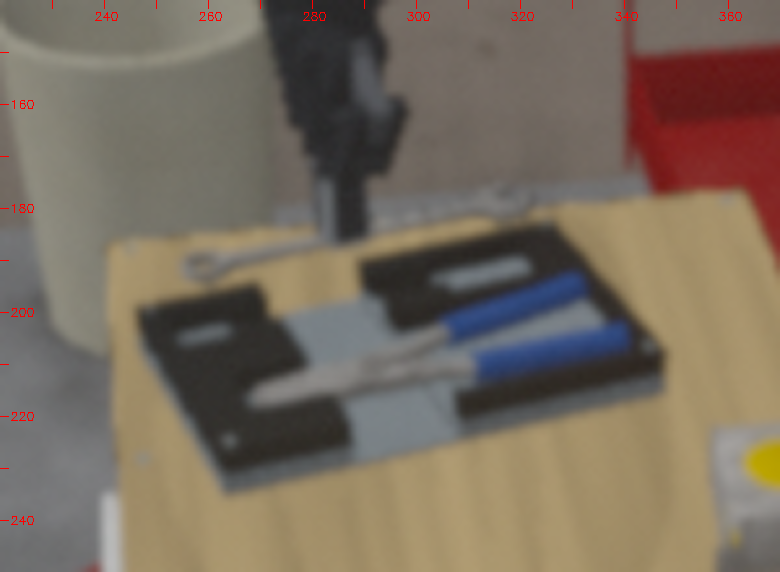

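View pics/d2.png

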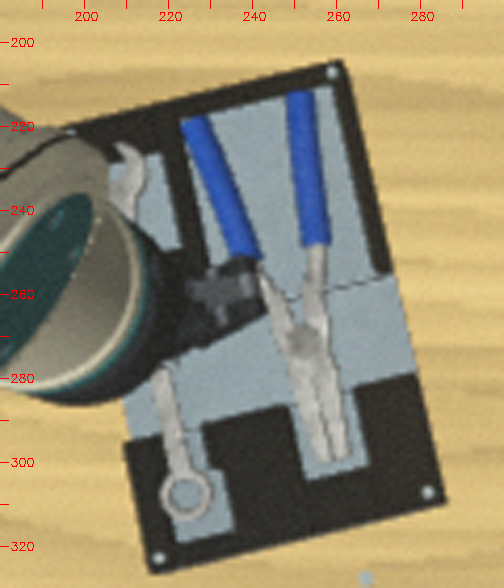

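Run:
```python
from tri import *
t=ctrl.get_image("top"); s=ctrl.get_image("side")
crop(t,205,270,245,330,9,"d3.png"); crop(s,245,170,330,205,9,"d4.png")
```

```text
(no output)
```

View pics/d3.png

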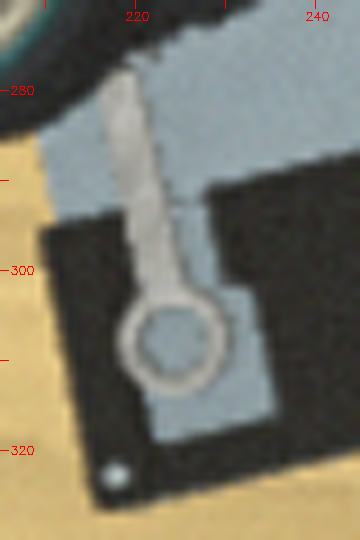

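View pics/d4.png

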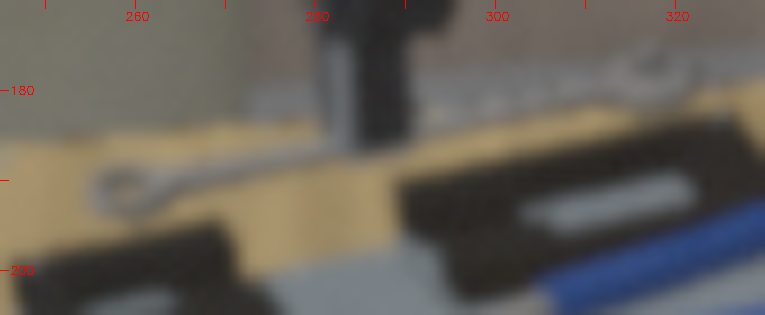

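```bash
cat > ring.py <<'E'
from tri import *
t=ctrl.get_image("top"); im=t["img"]; p=np.load("tray.npy"); st=ctrl.read_state()
R=np.array([[np.cos(p[2]),-np.sin(p[2])],[np.sin(p[2]),np.cos(p[2])]])
z=62+st["eef_pos"][2]-25.6+5
f=8;x0,y0,x1,y1=206,268,246,326
b=cv2.resize(im[y0:y1,x0:x1],None,fx=f,fy=f,interpolation=cv2.INTER_CUBIC).astype(int)
m=((b[...,0]-b[...,2])<10)&((b[...,0]-b[...,2])>-25)&(b.sum(2)>300)
m=cv2.morphologyEx(m.astype(np.uint8),cv2.MORPH_OPEN,np.ones((5,5)))
n,l,s,_=cv2.connectedComponentsWithStats(m);k=1+s[1:,4].argmax()
cv2.imwrite("pics/ringm.png",np.hstack([b,np.repeat((l==k)[...,None]*255,3,2)]).astype(np.uint8))
v,u=np.nonzero(l==k); L=(ray(t,np.c_[u+.5,v+.5]/f-.5+[x0,y0],z)[:,:2]-p[:2])@R
ymin=L[:,1].min(); ys=np.arange(ymin+1.5,L[:,1].max()-2,2)
r=[];sh=[]
for y in ys:
    q=L[abs(L[:,1]-y)<.8,0]; w=np.ptp(q); c=(q.min()+q.max())/2
    (r if y<ymin+22 else sh).append((y,c,w))
r=np.array(r);sh=np.array(sh); sh=sh[(sh[:,2]<13)&(sh[:,0]>ymin+25)]
print("z",z.round(1),"end y",ymin.round(1),"(want -70)  ring x",np.mean(r[:,1]).round(2),"maxw",r[:,2].max().round(1),"shank mid y,x",sh[:,:2].mean(0).round(2),"slope deg",np.degrees(np.polyfit(sh[:,0],sh[:,1],1)[0]).round(2),"F",st["force"].round(1),"pos",st["eef_pos"].round(1))
E
python3 ring.py
python3 - <<'E'
from tri import *
t=ctrl.get_image("top"); s=ctrl.get_image("side"); print(tri((223.9,307.2),(259,190.9),t,s))
E
```

```text
z 116.3 end y -68.3 (want -70)  ring x -37.85 maxw 23.7 shank mid y,x [-22.76 -38.18] slope deg -0.65 F [ 0.  -0.1 -0.9] pos [465.2 103.9  74.9]
(array([403.04506525,  87.14864289, 115.67674107]), [np.float64(0.8881156584308412), np.float64(0.8881156584300265)])
```

View pics/ringm.png

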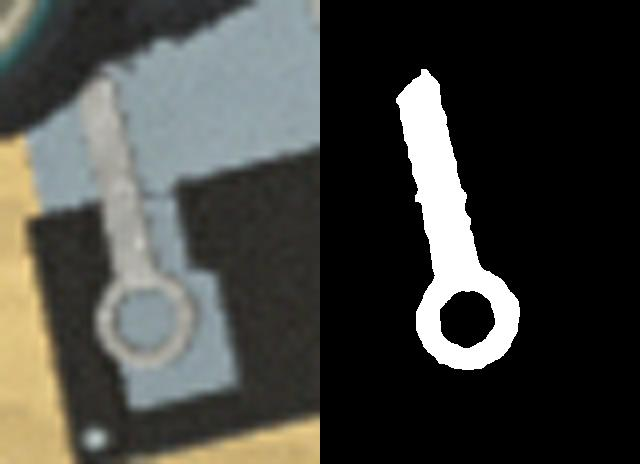

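Emit:
servo_tool:
  commands: [-0.07, -0.06, 0, 0.1, 1, -0.07, -0.06, 0.2, 0.1, 1, -0.07, -0.06, 0.5, 0.1, 1, -0.07, -0.06, 0.75, 0.1, 1, -0.07, -0.06, 0.85, 0.1, 1, -0.07, -0.06, 0.85, 0.1, 1, -0.07, -0.06, 0.85, 0.1, 1]

```text
clock: 21.58
eef_pos: [462.8, 105.6, 53.2]
tool_rot: [3.141, 0.001, 0.246]
force: [-0.2, 0.7, -0.8]
width: 6.0
```

```bash
python3 ring.py
```

```text
z 94.8 end y -70.3 (want -70)  ring x -40.98 maxw 23.2 shank mid y,x [-24.84 -40.81] slope deg -0.13 F [-0.4 -0.4 -1. ] pos [463.  105.6  53.4]
```

View pics/ringm.png

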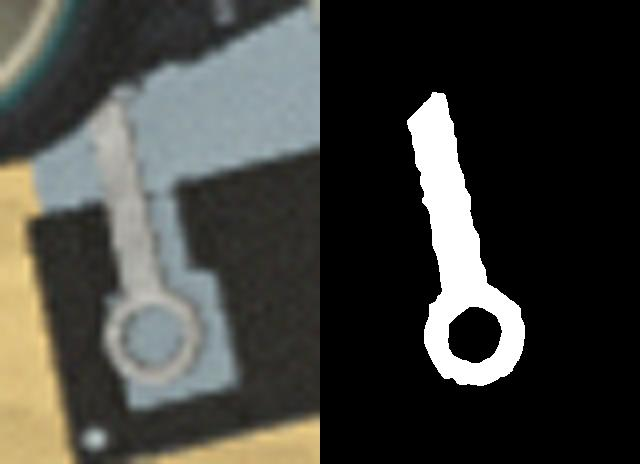

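Emit:
servo_tool:
  commands: [0, 0.03, 0.1, 0, 1, 0, 0.03, 0.25, 0, 1, 0, 0.03, 0.35, 0, 1, 0, 0.03, 0.35, 0, 1, 0, 0.03, 0.35, 0, 1]

```text
clock: 22.05
eef_pos: [463.0, 105.0, 44.6]
tool_rot: [-3.142, 0.0, 0.246]
force: [1.6, 0.3, -1.4]
width: 6.4
```

```bash
python3 ring.py
```

```text
z 86.1 end y -70.3 (want -70)  ring x -40.4 maxw 22.9 shank mid y,x [-23.78 -40.25] slope deg 1.96 F [-0.4 -0.4  0. ] pos [463.1 105.   44.7]
```

View pics/ringm.png

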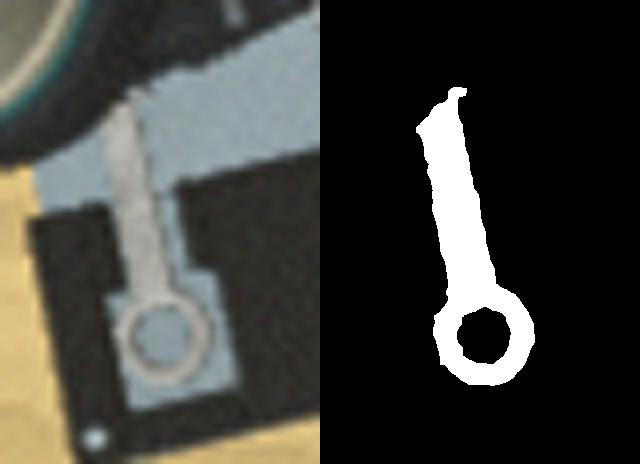

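Emit:
servo_tool:
  commands: [0, 0.01, 0.1, 0, 1, 0, 0.01, 0.2, 0, 1, 0, 0.01, 0.28, 0, 1, 0, 0.01, 0.3, 0, 1, 0, 0.01, 0.3, 0, 1]

```text
clock: 22.52
eef_pos: [463.0, 104.8, 37.1]
tool_rot: [-3.142, 0.0, 0.246]
force: [0.5, -0.2, -0.8]
width: 5.9
```

```bash
python3 ring.py;  python3 - <<'E'
from h import *
d=ctrl.get_image("side"); crop(d,220,150,370,240,5.2,"d5.png")
E
```

```text
z 78.6 end y -70.1 (want -70)  ring x -40.36 maxw 25.0 shank mid y,x [-24.61 -40.14] slope deg 0.17 F [-0.1 -0.3 -0.9] pos [463.1 104.8  37.2]
```

View pics/ringm.png

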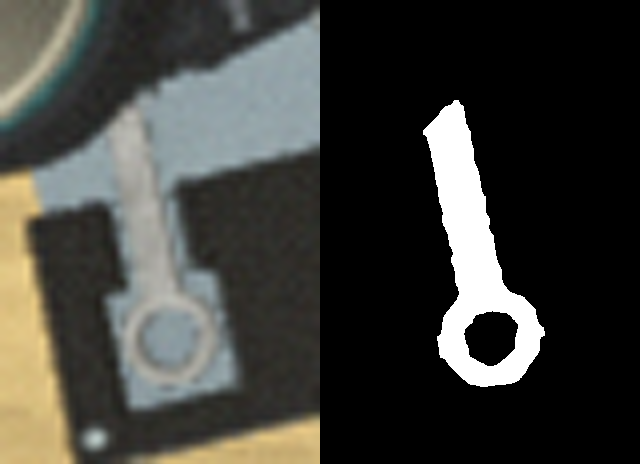

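View pics/d5.png

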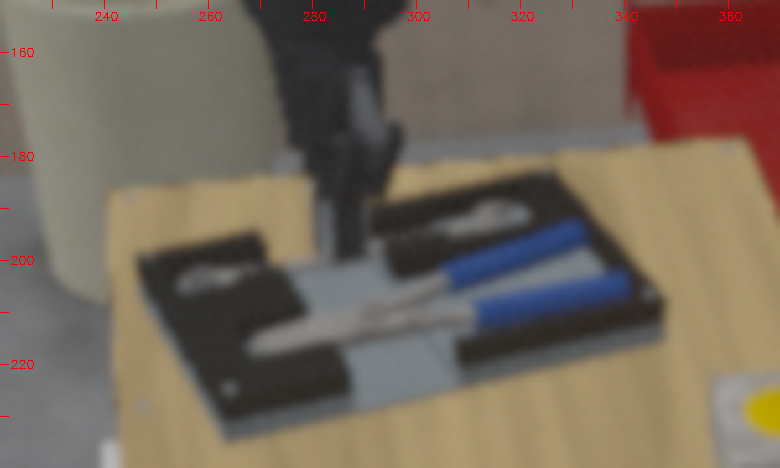

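Emit:
servo_tool:
  commands: [0, 0, 0.03, 0, 1, 0, 0, 0.07, 0, 1, 0, 0, 0.07, 0, 1]

```text
clock: 22.87
eef_pos: [463.3, 104.8, 35.7]
tool_rot: [-3.141, -0.0, 0.246]
force: [0.3, 0.2, 2.3]
width: 5.9
```

Emit:
servo_tool:
  commands: [0, 0, 0, 0, 0.85, 0, 0, 0, 0, 0.7, 0, 0, 0, 0, 0.7, 0, 0, 0, 0, 0.7, 0, 0, -0.3, 0, 0.7, 0, 0, -0.9, 0, 0.7, 0, 0, -1.9, 0, 0.7, 0, 0, -3, 0, 0.7]

```text
clock: 23.53
eef_pos: [462.2, 104.3, 111.2]
tool_rot: [3.141, 0.003, 0.245]
force: [0.4, 0.3, -0.3]
width: 26.1
```

```bash
python3 go.py 400 300 130 60
```

```text
t 23.53 pos [462.2 104.3 111.2] rpy [1.7998e+02 1.4000e-01 1.4040e+01] F [ 0.4  0.3 -0.3] w 26.1 q [-0.8   0.64  0.8   2.09 -0.72  0.71 -0.85]
[-0.515 -8.196 -0.754] twist -7.659
```

Next I'll move the arm away so both cameras can see the tray.

Emit:
servo_tool:
  commands: [0, -0.8, -0.3, -0.8, 0.7, -0.1, -1.8, -0.6, -1.6, 0.7, -0.1, -3, -0.75, -2.4, 0.7, -0.2, -4.2, -0.75, -3.2, 0.7, -0.3, -5.4, -0.75, -4, 0.7, -0.4, -6.6, -0.75, -4.8, 0.7, -0.5, -7.6, -0.75, -5.6, 0.7, -0.5, -8.2, -0.75, -6.4, 0.7, 0, -9.5, -0.75, -7, 0.7, 0.5, -11, -0.75, -7.6, 0.7]

```text
clock: 24.37
eef_pos: [408.3, 373.8, 130.2]
tool_rot: [3.141, 0.001, 1.042]
force: [0.9, -0.2, -0.1]
width: 25.9
```

```bash
python3 go.py 320 480 150 100;  python3 - <<'E'
from h import *
d=ctrl.get_image("top"); crop(d,180,190,300,330,4.2,"e1.png"); cv2.imwrite("pics/e1f.png",d["img"])
d=ctrl.get_image("side"); crop(d,220,150,370,240,5.2,"e2.png")
E
```

```text
t 24.37 pos [408.3 373.8 130.2] rpy [1.7997e+02 5.0000e-02 5.9690e+01] F [ 0.9 -0.2 -0.1] w 25.9 q [-1.2   0.66  0.64  1.87 -0.54  0.8  -0.8 ]
[ 1.882 -5.193 -0.795] twist -6.719
```

View pics/e1.png

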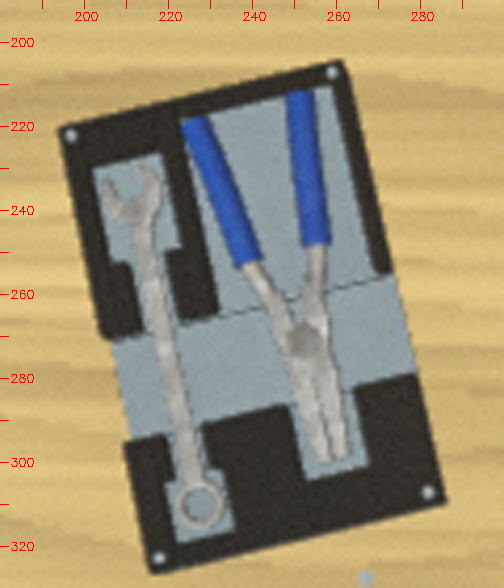

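View pics/e2.png

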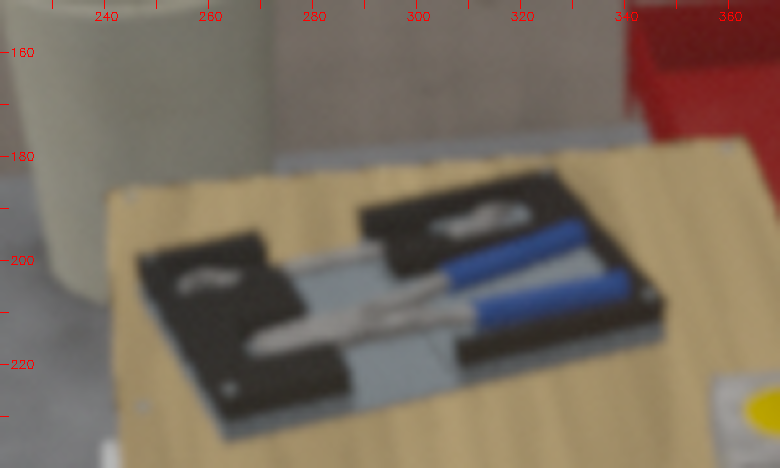

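Run:
```python
from h import *
p=np.load("tray.npy"); R=np.array([[np.cos(p[2]),-np.sin(p[2])],[np.sin(p[2]),np.cos(p[2])]])
t=ctrl.get_image("top"); s=ctrl.get_image("side")
def blue(d,x0,y0,x1,y1,f=6):
    b=cv2.resize(d["img"][y0:y1,x0:x1],None,fx=f,fy=f,interpolation=cv2.INTER_CUBIC); h=cv2.cvtColor(b,cv2.COLOR_BGR2HSV)
    m=((h[...,0]>100)&(h[...,0]<130)&(h[...,1]>110)).astype(np.uint8); n,l,st,_=cv2.connectedComponentsWithStats(m)
    return [np.c_[np.nonzero(l==i)[::-1]]/f+[x0,y0]-.4 for i in range(1,n) if st[i,4]>1500]
for uv in blue(t,215,205,265,260):
    for z in(79,86):
        L=(ray(t,uv,z)[:,:2]-p[:2])@R
        print("top z",z,"x",L[:,0].min().round(1),L[:,0].max().round(1),"y",L[:,1].min().round(1),L[:,1].max().round(1))
for uv in blue(s,295,185,350,220):
    for z in(72,79,86):
        L=(ray(s,uv,z)[:,:2]-p[:2])@R
        print("side z",z,"x",L[:,0].min().round(1),L[:,0].max().round(1),"y",L[:,1].min().round(1),L[:,1].max().round(1))
```

```text
top z 79 x 30.3 49.9 y 42.6 115.7
top z 86 x 31.1 50.5 y 41.3 113.9
top z 79 x -13.1 10.9 y 42.1 114.8
top z 86 x -12.1 11.8 y 40.7 113.0
side z 72 x -37.8 -2.0 y 47.3 122.0
side z 79 x -26.6 8.9 y 43.3 117.2
side z 86 x -15.3 19.8 y 39.3 112.5
side z 72 x 13.1 36.0 y 46.7 122.6
side z 79 x 23.9 46.5 y 42.7 117.8
side z 86 x 34.6 57.0 y 38.7 113.1
```

Run:
```python
from tri import *
p=np.load("tray.npy"); R=np.array([[np.cos(p[2]),-np.sin(p[2])],[np.sin(p[2]),np.cos(p[2])]])
t=ctrl.get_image("top"); s=ctrl.get_image("side")
def ax(d,x0,y0,x1,y1,f=6):
    b=cv2.resize(d["img"][y0:y1,x0:x1],None,fx=f,fy=f,interpolation=cv2.INTER_CUBIC); h=cv2.cvtColor(b,cv2.COLOR_BGR2HSV)
    m=((h[...,0]>100)&(h[...,0]<130)&(h[...,1]>110)).astype(np.uint8); n,l,st,_=cv2.connectedComponentsWithStats(m)
    out=[]
    for i in range(1,n):
        if st[i,4]>1500:
            q=np.c_[np.nonzero(l==i)[::-1]]/f+[x0,y0]-.4; c=q.mean(0); v=np.linalg.svd(q-c,full_matrices=False)[2][0]; k=(q-c)@v
            out.append((c,c+v*k.min(),c+v*k.max()))
    return out
T=sorted(ax(t,215,205,265,260),key=lambda a:a[0][0]); S=sorted(ax(s,295,185,350,220),key=lambda a:a[0][1])
for a,b in zip(T,S):
    ta=sorted(a[1:],key=lambda q:q[1]); sa=sorted(b[1:],key=lambda q:-q[0])  # tip first
    for n,x,y in(("mid",a[0],b[0]),("tip",ta[0],sa[0]),("root",ta[1],sa[1])):
        X,e=tri(x,y,t,s); print(n,((X[:2]-p[:2])@R).round(1),"z above board",(X[2]-62).round(1),np.round(e[0],1))
crop(s,285,180,355,225,11,"e3.png"); crop(t,215,195,275,320,4.6,"e4.png")
```

```text
mid [-0.  76.5] z above board 22.5 0.7
tip [ -5.6 112.7] z above board 23.6 0.4
root [ 5.6 41.2] z above board 21.7 0.5
mid [40.  78.2] z above board 19.9 0.1
tip [ 43.7 113.4] z above board 21.9 0.9
root [36.4 43.5] z above board 18.0 0.4
```

View pics/e3.png

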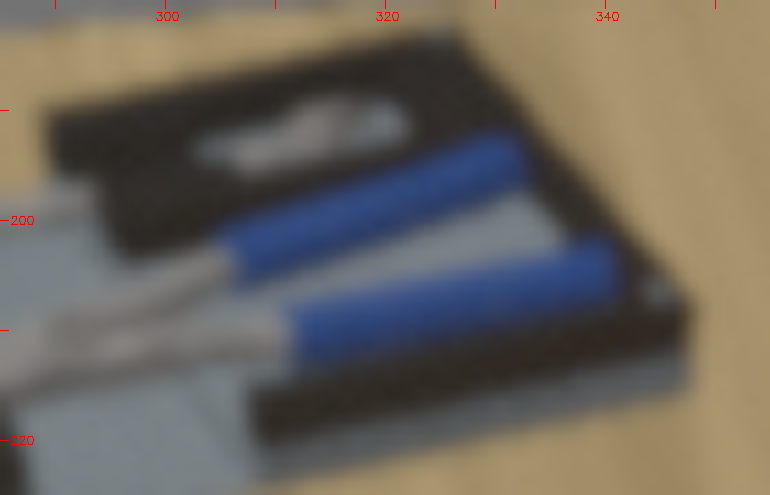

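```bash
cat > hz.py <<'E'
from tri import *
t=ctrl.get_image("top"); s=ctrl.get_image("side")
def ax(img,x0,y0,x1,y1,f=6):
    b=cv2.resize(img[y0:y1,x0:x1],None,fx=f,fy=f,interpolation=cv2.INTER_CUBIC); h=cv2.cvtColor(b,cv2.COLOR_BGR2HSV)
    m=((h[...,0]>100)&(h[...,0]<130)&(h[...,1]>110)).astype(np.uint8); n,l,st,_=cv2.connectedComponentsWithStats(m)
    out=[]
    for i in range(1,n):
        if st[i,4]>1500:
            q=np.c_[np.nonzero(l==i)[::-1]]/f+[x0,y0]-.4; c=q.mean(0); v=np.linalg.svd(q-c,full_matrices=False)[2][0]; k=(q-c)@v
            w=(q-c)@[-v[1],v[0]]
            out.append((c,c+v*k.min(),c+v*k.max(),np.percentile(abs(w),97)*2))
    return out
def rep(T,S,base):
    for a,b in zip(T,S):
        X,e=tri(a[0],b[0],t,s); print("mid",X.round(1),"z above",(X[2]-base).round(1),"miss",round(e[0],1),"side width px",round(b[3],2),"top width",round(a[3],2))
E
python3 - <<'E'
from hz import *
t0=cv2.imread("pics/top0.png"); s0=cv2.imread("pics/side0.png")
rep(sorted(ax(t0,275,235,335,290),key=lambda a:a[0][1]),sorted(ax(s0,280,220,325,260),key=lambda a:-a[0][0]),62)
rep(sorted(ax(t["img"],215,205,265,260),key=lambda a:a[0][0]),sorted(ax(s["img"],295,185,350,220),key=lambda a:a[0][1]),72)
E
```

```text
mid [505.6 -61.8  74.2] z above 12.2 miss 0.1 side width px 3.27 top width 5.78
mid [468.9 -45.6  76.6] z above 14.6 miss 0.2 side width px 3.6 top width 5.96
mid [542.   83.   84.6] z above 12.6 miss 0.6 side width px 5.03 top width 6.61
mid [553.6  44.6  81.9] z above 9.9 miss 0.1 side width px 4.6 top width 6.46
```

Run:
```python
from tri import *
p=np.load("tray.npy"); R=np.array([[np.cos(p[2]),-np.sin(p[2])],[np.sin(p[2]),np.cos(p[2])]])
t=ctrl.get_image("top"); s=ctrl.get_image("side"); im=t["img"]
f=8;x0,y0,x1,y1=196,215,246,326
b=cv2.resize(im[y0:y1,x0:x1],None,fx=f,fy=f,interpolation=cv2.INTER_CUBIC).astype(int)
m=((b[...,0]-b[...,2])<12)&((b[...,0]-b[...,2])>-25)&(b.sum(2)>300)
m=cv2.morphologyEx(m.astype(np.uint8),cv2.MORPH_OPEN,np.ones((5,5)))
n,l,st,_=cv2.connectedComponentsWithStats(m);k=1+st[1:,4].argmax()
v,u=np.nonzero(l==k); L=(ray(t,np.c_[u+.5,v+.5]/f-.5+[x0,y0],77)[:,:2]-p[:2])@R
print("wrench y",L[:,1].min().round(1),L[:,1].max().round(1))
for y in range(-66,104,10):
    q=L[abs(L[:,1]-y)<1,0]; 
    if len(q): print(y,q.min().round(1),q.max().round(1),((q.min()+q.max())/2).round(2))
crop(s,245,185,330,215,9,"e5.png")
h=0
cv2.imwrite("pics/e6.png",np.hstack([b,np.repeat((l==k)[...,None]*255,3,2)]).astype(np.uint8)[::1,::1][:600])
```

```text
wrench y -70.2 100.4
-66 -49.4 -30.3 -39.84
-56 -52.9 -28.6 -40.72
-46 -46.1 -34.1 -40.13
-36 -46.2 -33.0 -39.58
-26 -47.2 -33.6 -40.37
-16 -45.1 -34.8 -39.95
-6 -45.4 -34.8 -40.11
4 -45.2 -35.0 -40.1
14 -45.4 -35.3 -40.36
24 -45.0 -35.0 -39.98
34 -45.3 -35.2 -40.25
44 -45.3 -35.0 -40.18
54 -45.7 -35.2 -40.44
64 -46.2 -34.8 -40.51
74 -48.7 -31.2 -39.93
84 -56.2 -25.7 -41.0
94 -53.2 -27.8 -40.52
```

View pics/e5.png

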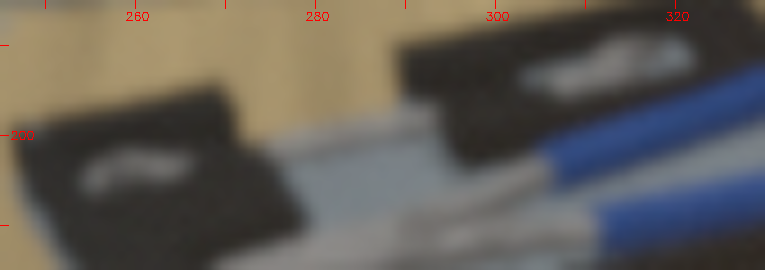

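View pics/e1f.png

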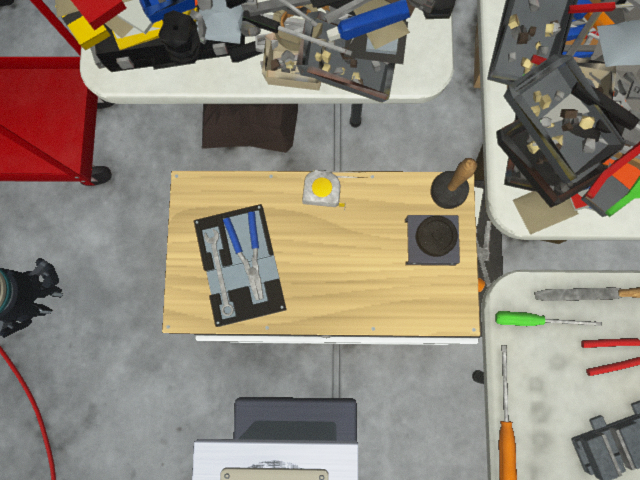

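Run:
```python
from h import *
a=cv2.imread("pics/top0.png").astype(int); b=ctrl.get_image("top")["img"].astype(int)
D=abs(a-b).max(2)
for n,(x0,y0,x1,y1) in dict(tape=(298,165,378,212),mallet=(425,150,482,212),cap=(404,212,462,268)).items(): print(n,(D[y0:y1,x0:x1]>45).sum())
ctrl.finish_job(); s=ctrl.read_state(); print(s["clock"],s["force"].round(1))
```

```text
tape 0
mallet 0
cap 12
the job is handed in; nothing more can be done
the job is handed in; nothing more can be done
```

The pliers and the wrench are both lying in their tray pockets, and the job is handed in at about 25 s with the arm clear of everything.

**Order of work:** I placed the pliers first, held at the pivot. I then drew the wrench out by its free end, laid it flat about 40 mm clear of the riser and let go. After that I took it again near mid-shank and put it in its pocket.

**Last checks, from the images:**
- **Wrench:** its origin is at tray (-40.2, 15.1), against a target of (-40, 15). It lies straight along the pocket, and it met the pocket floor at the expected height.
- **Pliers:** they sit about 1.5 mm off centre and are turned about 1.7°, which is within the pocket's play. One handle lies close to the cavity wall. The handle heights (12.6 and 9.9 mm above the pocket floor) are no higher than when the pliers lay flat on the board (12.2 and 14.6 mm), so I take them as fully down.
- **Bystanders:** the tape and mallet show no change. The cap's part of the picture differs in 12 pixels; I think that is where the wrench shank used to show beside the riser, but I did not check further.

**A disagreement with the description:** the reported TCP height read about 38.6 mm lower than the real fingertips. The first close on the pliers therefore shut on nothing above them. I confirmed the offset by touching the shut fingertips lightly on bare board (about 20 N) and corrected every height after that.

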